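# Key the drill press starter on and hold in its overload reset

## Robot

A 6-joint arm with a two-finger parallel gripper is mounted at the origin on the work surface. World frame = base frame: x ahead of the robot, y to its left, z up, the work surface at z = 0. Lengths are in m, angles in rad, forces in N, time in s.
With the tool pointing down it reaches from about 0.35 to 0.775 m from the base axis. Payload 5.5 kg.
Tool frame: the origin (TCP) lies at the very end of the fingers, on their centre line; the grasp point (between the pads) lies 19 mm behind it; x points along the fingers, y is the direction in which the jaws open and shut, and the axes are right-handed (so a half turn about x gives the same grasp; the last joint's range is limited). The gripper opens to 85 mm and grips with 20 to 120 N. Pads are 22 mm wide; open, the fingers measure 114 mm over their backs; the gripper's body (76 mm by 85 mm) begins 54 mm behind the grasp point. The pads swing forward as they close: fully open they stand 13 mm farther back than shut.
Start: joints at [1.009, 0.313, 0.046, 1.304, 0, 1.431], TCP at [0.235, 0.525, 0.206] pointing down, gripper open.
Joint ranges: [-2.76, 2.76], [-0.86, 1.69], [-1.03, 1.26], [-2.2, 2.34], [-1.47, 1.5], [-3.14, 3.14]. Speed limits (rad/s): [2.57, 2.57, 3.14, 3.14, 3.14, 3.14].

## Interface

Orientations are given as a unit quaternion [w, x, y, z].
In Python, from workcell import env gives the robot as it stands.
- The arm moves only by the tool servo_tool, never from a script. Its argument "increments" is a list of rows, each an object with "offset": the shift along the tool's x, y, z in cm, a list of three; "yaw": the turn about the tool's x in degrees. In form: [{"offset": [x, y, z], "yaw": yaw}, ...]. A call has exactly 8 rows; each row is the pose to reach, as a shift and turn from the pose commanded when the call began, along the tool's axes at that moment; what a row does not reach only later rows make up. A row lasts 1/10 s, in which the tool goes at most 50 mm and 8.59 degrees, less where a joint would pass 70% of its speed; a pose out of reach is approached as far as the arm can. A call with a gripper value outside its range is refused whole. "claw" is the opening, from 0 (shut) to 1 (fully open), set as the call begins (left out, the last holds). The fingers move at their own pace and stop on an object; "force" is the grip in N (left out, the last holds). Time passes only in rows, so rows that repeat a pose let the fingers close, or fill a call up. It gives the time, the measured TCP pose, the force and the opening at its end, in the units of the state.
- env.get_state(): the state, without advancing time (a new reading comes with each control period).
- env.read_camera(name): name is "scene" or "top" or "wrist"; returns (picture, depth): 420x560x3 uint8, red, green, blue; 420x560 float32, m along the optical axis (not along the pixel's ray), 0 where there is no reading.
- env.camera_model(name): a dict with "vertical_fov" (degrees; the focal length in pixels is half the picture's height over the tangent of half this angle, whatever the lens; pixels are square), "cx", "cy" (the principal point, pixels), "world_from_camera" (4x4, takes a point from camera to world coordinates). Camera axes: x right, y up, looking along -z (the intrinsics and any distortion apply to the point x, -y, -z); pixel columns grow to the right and rows downward; lengths in m; the calibration is good to about 2 mm. A picture is of the moment at which its call begins: read the wrist's pose just before it. camera_model takes no time and is no camera call; for the wrist camera it gives the pose at the moment of the call.
- env.hand_in(): hands the job in, once; it reports no verdict.
The state is a dict: "clock": time; "joint_pos": joint angles; "qvel": joint speeds; "tau": joint torques, N m; "tcp_pos": TCP position; "orientation": TCP orientation; "wrist_force": force on the tool from outside, world axes, zero at the start; "ft_torque": the same for the moment, N m; "finger_gap": finger opening in m.
Only numpy, scipy, OpenCV 4.12 (cv2) and the standard library are available. Lean on these libraries where they do the work, as an engineer would, in place of code of your own. Each camera call takes 0.05 s, during which the arm holds its last target.

## Task

The drill press has tripped out: take the yellow switch key from the wooden tool block, push it fully home in the key switch on the grey starter box, and turn it clockwise from the red mark as far as it goes to the green mark, leaving the key in. Then take the orange adjusting rod from the block, reach its pin through the small white-ringed reset hole in the cover, press the recessed blue button gently all the way down and keep it held: the job finishes with the rod still gripped and the button still held down. Do not press the green or red buttons, and leave the other tools and workpieces where they are.

Things in the scene. Friction and masses are not known exactly. Their poses are not given: they have to be found in the camera images.
- starter: grey motor starter box, fixed, 150 (x) x 210 (y) x 85 mm high; origin at the centre of its underside, z up; cover face at z 85. On it: key switch at x 25, y 55 (rotor face at z 95, dark bezel ring of radius 24 up to z 91); white-ringed reset hole at x 25, y -60; amber lamp at x 45, y 0; green start button at x -40, y 75 and red stop button at x -40, y 12, each 22 mm tall
- key_switch (a joint): key switch rotor (aluminium disc, radius 18 mm), rad: 0 = off, red pointer at the red dot; it turns clockwise seen from above, about a vertical axis through point key_slot, to a stop at 1.05 = on, pointer at the green dot; stiff (about 0.06 N m), stays where it is left. Starts at 0 to 0.1
- key_slot (a point): centre of the key slot's mouth on the rotor's upper face, 95 mm above the bench; turns with the rotor; x = along the slot's 16 mm length (towards the pointer), y = across its 8 mm width, z up; slot 25 mm deep. The blade has about 0.15 rad of play in it. At joint 0 its x axis is turned 30 degrees anticlockwise (seen from above) from the box's x axis
- key: yellow plastic switch key, upright in the block's key slot; origin at the underside of its round collar (radius 11, z 0 to 6 mm), z up; above, a flat bow 40 (x) x 10 (y) mm, z 5 to 35: grip it across its thickness; below, a blade 14 (x) x 6 (y) mm, tapering from z -12 to 8 x 2.5 mm at its tip, z -21. Home in the switch, the collar rests on the rotor face. Either way round fits. About 30 g
- tool_block: pale wooden tool block, fixed, 80 (x) x 240 (y) x 65 mm high; origin at the centre of its underside, z up; key slot (16 mm along x, 8 along y) at y -85 and three 10 mm through holes at y -5, +45 and +95, all at x 0; in the holes stand the orange rod, the screwdriver and the awl in any order
- rod: orange insulated adjusting rod, about 45 g, upright in the block; origin at the centre of its shoulder, which rests on the block's top (65 mm above the bench), z up; above it a flange of radius 10 up to z 5, then a round handle of 16 mm diameter up to z 65, top at z 70 mm; below it a straight black pin of 6 mm diameter, tip at z -46 mm
- rod_tip (a point): the lower end of the rod's pin
- reset_hole (a point): centre of the reset hole at the level of the cover's upper face (85 mm above the bench); x, y, z axes as the box's. The hole is 11 mm in diameter, goes straight down through the 12 mm cover, and has a flat white ring of radius 12.5 and about 3 mm high around it
- reset_button (a joint): travel of the blue reset button, in m: 0 = up, 0.006 = fully down. Spring return: 1.8 N to start, 5.4 N at the bottom stop
- reset_face (a point): centre of the blue button's upper face, 17 mm across, right below the reset hole, 18 mm below the cover's upper face when up
- start_button (a joint): travel of the green start button, m, 0 = up, 0.004 = down: not to be pressed
- stop_button (a joint): travel of the red stop button, m, 0 = up, 0.004 = down: not to be pressed
- screwdriver: bystander: screwdriver with black handle (26 mm diameter) and green end, upright in the block, top 70 mm above the block; origin at its shoulder on the block's top
- awl: bystander: awl with dark wooden handle (28 mm diameter at its thickest), upright in the block, top 68 mm above the block; origin at its shoulder on the block's top
- glue: bystander: white glue bottle with a red nozzle, 58 mm diameter, 150 mm tall; origin at the centre of its underside
- offcut_a: bystander: pale wooden offcut 55 x 40 x 22 mm; origin at the centre of its underside
- offcut_b: bystander: pale wooden offcut 60 x 35 x 22 mm; origin at the centre of its underside
- bowl_blank: bystander: wooden ring for a bowl, 140 mm outside, 100 mm inside diameter, 30 mm high; origin at the centre of its underside
- drill_vise: bystander: blue drill press vise, about 200 x 85 x 56 mm; origin at the centre of its underside
Things that resemble listed ones, but are neither listed nor needed, are in the scene too. Leave any pink look-alike of the rod alone. What is shaped like the key but pink is not meant.

How it is judged:
On the way, in this order (a step that is already met when the one before it is completed fails the run):
1. the yellow key is fully home in the key switch (horizontal distance between key and key_slot below 0.004 m and z of key in the frame of key_slot between -0.003 and 0.003 m and angle between the x axis of key and the x axis of key_slot, either way round below 0.3 rad and angle between key's own z axis and vertical below 0.12 rad), for 0.1 s.
2. the key, in the switch, is turned to the on mark (all of step 1 and value of joint key_switch above 0.85 rad), for 0.2 s.
3. with the switch on, the gripped orange rod holds the blue button down through the hole (value of joint key_switch above 0.85 rad and value of joint reset_button above 0.0045 m and contact force between rod and reset_button_c0 above 2 N and horizontal distance between rod_tip and reset_hole below 0.006 m and z of rod_tip in the frame of reset_hole below -0.019 m and contact force between the fingers and rod above 3 N), for 0.3 s.
At the end, for the whole second after the job is handed in: Through the last second: key home in the switch (collar within 3 mm of the rotor face, 4 mm off-centre, upright), switch past 0.85 of 1.05 rad, and the blue button held down more than 4.5 of its 6 mm, with over 2 N, by the pin of the rod through the hole, the rod gripped by the fingers (all of step 1 and all of step 3); the arm keeps its last pose, push and grip.
It fails at once if the blue button is forced with more than 40 N (contact force between rod and reset_button_c0 above 40 N).
It fails at once if the green or the red button is pressed (value of joint any of start_button, stop_button above 0.0025 m).
It fails at once if another tool is moved more than 20 mm, or another workpiece more than 30 mm (distance of any of screwdriver, awl from where it was at the start of the episode above 0.02 m or distance of any of glue, offcut_a, offcut_b, bowl_blank, drill_vise from where it was at the start of the episode above 0.03 m).
It also fails if it takes over 61 s, if anything falls off the work surface, if the arm or the gripper's body presses on something with over 40 N, if the wrist force passes 120 N, or if a joint passes its speed limit or range.

## Working session

There is one attempt and no reset: what is moved stays moved. The work goes in short steps, Python scripts to look and compute and a tool call to move; the robot and the scene stay as the last step left them, time stands still between calls to the robot, and variables do not carry over. Pictures are saved under pics/ and viewed, and the job is handed in when it is done.

Besides the shell and the picture viewer there is one more tool, called after "Request:" as name(argument=value, ...), one argument or row to a line, values as JSON. servo_tool: Moves the arm, as the interface text tells. Its arguments: {"type":"object","properties":{"increments":{"type":"array","items":{"type":"object","properties":{"offset":{"type":"array","items":{"type":"number"}},"yaw":{"type":"number"}}}},"claw":{"type":"number"},"force":{"type":"number"}},"required":["increments"]}

```bash
mkdir -p pics; ls; cat > h.py <<'E'
import numpy as np, cv2
from workcell import env
def save(n,im,s=1):
    cv2.imwrite('pics/'+n,cv2.cvtColor(im,cv2.COLOR_RGB2BGR))
def grab(name,tag):
    m=env.camera_model(name); im,d=env.read_camera(name)
    np.savez('pics/'+tag+'.npz',im=im,d=d,T=m['world_from_camera'],fov=m['vertical_fov'],cx=m['cx'],cy=m['cy'])
    save(tag+'.png',im); return im,d,m
def load(tag): return np.load('pics/'+tag+'.npz')
def px(L,u,v,z=None):
    """pixel->world; by depth, or by plane z"""
    f=210/np.tan(np.radians(float(L['fov']))/2)
    T=L['T']; r=np.array([(u-L['cx'])/f,-(v-L['cy'])/f,-1.])
    if z is None:
        p=r*float(L['d'][int(round(v)),int(round(u))]); return T[:3,:3]@p+T[:3,3]
    w=T[:3,:3]@r; return T[:3,3]+w*(z-T[2,3])/w[2]
def proj(L,p):
    f=210/np.tan(np.radians(float(L['fov']))/2)
    c=L['T'][:3,:3].T@(np.array(p)-L['T'][:3,3]); return L['cx']+f*c[0]/-c[2], L['cy']-f*c[1]/-c[2]
def crop(tag,u0,v0,u1,v1,s,n):
    im=load(tag)['im'][v0:v1,u0:u1]; save(n,cv2.resize(im,None,fx=s,fy=s,interpolation=cv2.INTER_CUBIC))
E
python3 - <<'E'
from h import *
for n in('scene','top'):
    im,d,m=grab(n,n+'0'); print({k:v for k,v in m.items()})
print(env.get_state())
E
```

```text
pics
{'vertical_fov': 51.3320621561027, 'cx': 280.6185441742793, 'cy': 207.48076079220291, 'world_from_camera': array([[-0.1944973 , -0.58102785,  0.79030212,  1.24965675],
       [ 0.98071903, -0.13079257,  0.14520153,  0.13540944],
       [ 0.01899951,  0.80330564,  0.59526387,  0.55413184],
       [ 0.        ,  0.        ,  0.        ,  1.        ]])}
{'vertical_fov': 44.84294316017434, 'cx': 284.3580218138831, 'cy': 210.05161323648406, 'world_from_camera': array([[ 2.91505806e-02,  9.92207129e-01, -1.21141476e-01,
         4.39157622e-01],
       [-9.99564287e-01,  2.94973339e-02,  1.06970510e-03,
         1.07518413e-02],
       [ 4.63471961e-03,  1.21057511e-01,  9.92634675e-01,
         1.27051766e+00],
       [ 0.00000000e+00,  0.00000000e+00,  0.00000000e+00,
         1.00000000e+00]])}
{'clock': 0.1, 'joint_pos': array([1.00940410e+00, 3.13928426e-01, 4.50537172e-02, 1.30361685e+00,
       2.15963497e-05, 1.43119723e+00]), 'qvel': array([ 0.00074455, -0.00010362,  0.00331505, -0.00034392, -0.00028694,
        0.00133613]), 'tau': array([ 2.74660189e-03, -4.81724346e+01,  2.99245155e+01,  1.27028799e-02,
       -6.74884404e-05, -1.62009098e-05]), 'tcp_pos': array([0.23512363, 0.52415641, 0.20478042]), 'orientation': array([ 0.69122664,  0.14746305,  0.69165258, -0.14858364]), 'wrist_force': array([ 0.06862122, -0.22512171, -0.6549253 ]), 'ft_torque': array([-0.00019084,  0.00153512,  0.024625  ]), 'finger_gap': 0.08515440495871456}
```

View pics/scene0.png

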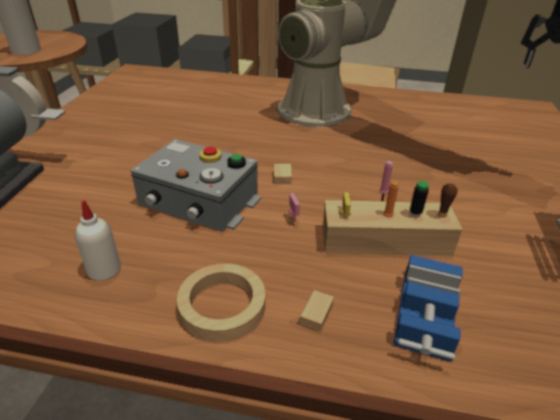

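View pics/top0.png

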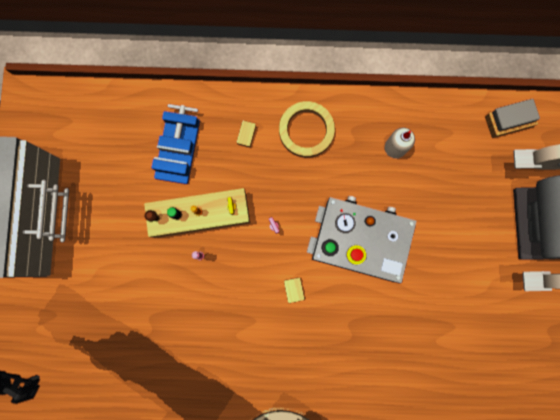

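The scene view shows the yellow key (347,203) and orange rod (392,198) in the block. The pink look-alikes are a key at (294,208) and a rod at (386,178). The screwdriver is at (420,197), the awl at (448,198) and the starter box at (195,180). In the top view these are: key (231,205), rod (196,210), pink key (274,226), pink rod (198,255), key switch (345,222) and reset hole (393,236). Next I'll check with close crops.

```bash
python3 - <<'E'
from h import *
crop('top0',135,180,285,270,5,'c_block.png'); crop('top0',305,190,425,290,6,'c_box.png')
L=load('top0')
for n,u,v in [('key',231,205),('rod',196,210),('blockc1',146,206),('c2',246,190),('c3',249,221),('c4',149,236),('sw',345,222),('hole',393,236),('bx',330,198),('bx2',415,216),('bx3',402,282),('bx4',313,260)]:
    print(n,px(L,u,v).round(3))
E
```

```text
key [0.59  0.133 0.101]
rod [0.573 0.209 0.128]
blockc1 [0.586 0.339 0.069]
c2 [ 0.643  0.108 -0.004]
c3 [0.561 0.095 0.033]
c4 [0.515 0.329 0.062]
sw [ 0.561 -0.135  0.071]
hole [ 0.531 -0.248  0.074]
bx [ 0.615 -0.097  0.086]
bx2 [ 0.589 -0.32  -0.004]
bx3 [ 0.424 -0.287 -0.001]
bx4 [ 0.471 -0.064  0.024]
```

View pics/c_block.png

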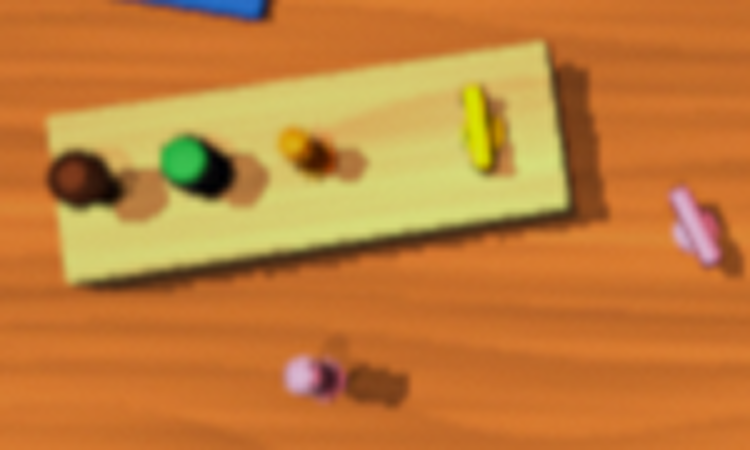

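View pics/c_box.png

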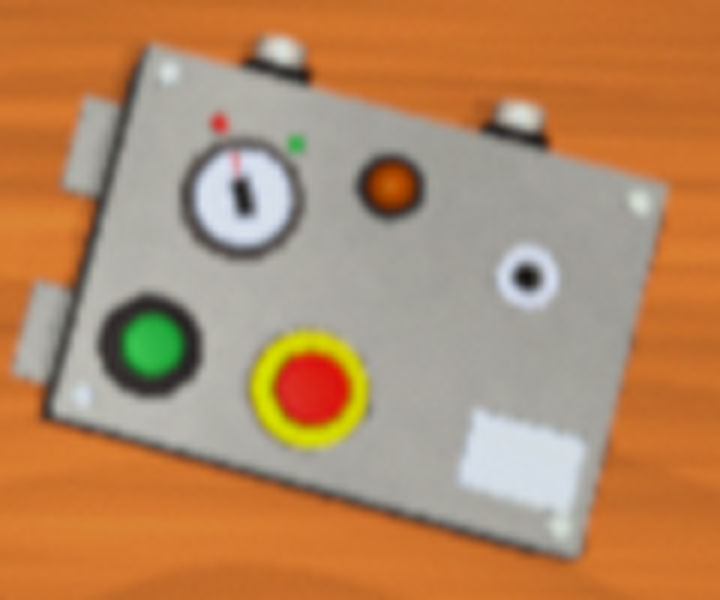

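The crops confirm it: the solid yellow key is in the block at (231,205), and the orange rod at (194,208) sits next to the green-ended screwdriver. The pink pair lies outside the block. Next I'll measure.

```bash
python3 - <<'E'
from h import *
L=load('top0')
def c(u,v,s,u0,v0,z): return px(L,u0+(u+.5)/s-.5,v0+(v+.5)/s-.5,z)[:2]
B=lambda u,v,z=.065:c(u,v,5,135,180,z)
X=lambda u,v,z=.085:c(u,v,6,305,190,z)
cs=[B(546,42),B(568,210),B(70,283),B(48,118)]
print('block',np.round(cs,4),[np.linalg.norm(cs[i]-cs[(i+1)%4]).round(4) for i in range(4)])
ctr=np.mean(cs,0); e=(cs[3]+cs[2]-cs[0]-cs[1]);e/=np.linalg.norm(e);print('ctr',ctr,'yaxis ang',np.degrees(np.arctan2(e[1],e[0])))
print('key pred',ctr-.085*e,'holes',[ctr+k*e for k in(-.005,.045,.095)])
print('key bow',B(478,128,.1),B(472,88,.1),B(484,168,.1),'rod top',B(293,141,.135))
xs=[X(150,45),X(665,185),X(578,557),X(48,412)]
print('box',np.round(xs,4),[np.linalg.norm(xs[i]-xs[(i+1)%4]).round(4) for i in range(4)])
ctr=np.mean(xs,0); ey=xs[0]+xs[3]-xs[1]-xs[2];ey/=np.linalg.norm(ey);ex=np.array([ey[1],-ey[0]])
print(ctr,'ex ang',np.degrees(np.arctan2(ex[1],ex[0])),'sw',ctr+.025*ex+.055*ey,'hole',ctr+.025*ex-.06*ey)
print('sw px',X(242,198,.095),'hole',X(527,276,.088), 'pointer',X(236,162,.095))
E
```

```text
block [[0.6366 0.1082]
 [0.5561 0.0946]
 [0.5144 0.329 ]
 [0.5928 0.3444]] [np.float64(0.0817), np.float64(0.2381), np.float64(0.0799), np.float64(0.2402)]
ctr [0.57496679 0.21905403] yaxis ang 100.30210701103655
key pred [0.59016805 0.13542436] holes [array([0.57586098, 0.21413464]), array([0.56691906, 0.26332856]), array([0.55797714, 0.31252248])]
key bow [0.58960349 0.1353291 ] [0.6082479  0.13890153] [0.57103005 0.13177026] rod top [0.57674447 0.21441665]
box [[ 0.6178 -0.0961]
 [ 0.5685 -0.2983]
 [ 0.4236 -0.2645]
 [ 0.4732 -0.0593]] [np.float64(0.2081), np.float64(0.1488), np.float64(0.2111), np.float64(0.1492)]
[ 0.52075059 -0.17951679] ex ang -13.63854321780785 sw [ 0.55801443 -0.13196255] hole [ 0.5308979  -0.24371985]
sw px [ 0.55750456 -0.1318724 ] hole [ 0.53107901 -0.24379806] pointer [ 0.57144359 -0.12934113]
```

```bash
cat >> h.py <<'E'
from scipy.spatial.transform import Rotation as R
def rot(s): 
    q=s['orientation']; return R.from_quat([q[1],q[2],q[3],q[0]]).as_matrix()
def rep(s=None):
    s=s or env.get_state(); A=rot(s); y=A[:,1]
    print('t',round(s['clock'],2),'tcp',s['tcp_pos'].round(4),'x',A[:,0].round(3),'yang',np.degrees(np.arctan2(y[1],y[0])).round(2),'F',s['wrist_force'].round(2),'M',s['ft_torque'].round(3),'gap',round(s['finger_gap'],4),'q',s['joint_pos'].round(3)); return s,A
def go(p,yang=None):
    s,A=rep(); d=A.T@(np.array(p)-s['tcp_pos'])*100
    y=np.degrees(np.arctan2(A[1,1],A[0,1]))
    dy=0 if yang is None else -((yang-y+180)%360-180)
    print('offset cm',d.round(3),'yaw',round(dy,2))
E
python3 - <<'E'
from h import *
go([.5897,.1354,.19],100.6); go([.5897,.1354,.19],-79.4)
E
```

```text
t 0.1 tcp [0.2351 0.5242 0.2048] x [-0.001 -0.001 -1.   ] yang 65.83 F [ 0.07 -0.23 -0.65] M [-0.     0.002  0.025] gap 0.0852 q [1.009 0.314 0.045 1.304 0.    1.431]
offset cm [  1.501 -20.95   48.266] yaw -34.77
t 0.1 tcp [0.2351 0.5242 0.2048] x [-0.001 -0.001 -1.   ] yang 65.83 F [ 0.07 -0.23 -0.65] M [-0.     0.002  0.025] gap 0.0852 q [1.009 0.314 0.045 1.304 0.    1.431]
offset cm [  1.501 -20.95   48.266] yaw 145.23
```

Request:
servo_tool(
  increments=[
    {"offset": [0, -1.5, 3.4], "yaw": -4.3},
    {"offset": [0, -3, 7], "yaw": -8.7},
    {"offset": [0, -4.8, 11.2], "yaw": -13},
    {"offset": [0, -6.7, 15.6], "yaw": -17.4},
    {"offset": [0, -8.6, 20], "yaw": -21.7},
    {"offset": [0, -10.5, 24.4], "yaw": -26},
    {"offset": [0, -12.4, 28.8], "yaw": -30.4},
    {"offset": [0, -14.3, 33.0], "yaw": -34.8},
  ],
  claw=1,
)

```text
clock: 0.9
tcp_pos: [0.4789, 0.2573, 0.2053]
orientation: [0.704, -0.067, 0.704, 0.067]
wrist_force: [0.0, 0.7, -0.2]
finger_gap: 0.0855
```

```bash
python3 - <<'E'
from h import *
go([.5897,.1354,.20],100.6)
E
```

```text
t 0.9 tcp [0.4789 0.2573 0.2053] x [-0. -0. -1.] yang 100.8 F [ 0.02  0.67 -0.21] M [ 0.044 -0.062  0.05 ] gap 0.0855 q [ 0.345  0.253 -0.037  1.282  0.     0.157]
offset cm [  0.522 -14.047   8.603] yaw 0.2
```

Request:
servo_tool(
  increments=[
    {"offset": [0, -2.8, 1.7], "yaw": 0},
    {"offset": [0.2, -6, 3.7], "yaw": 0},
    {"offset": [0.4, -9.5, 5.8], "yaw": 0},
    {"offset": [0.5, -12.3, 7.5], "yaw": 0},
    {"offset": [0.5, -14.1, 8.6], "yaw": 0.2},
    {"offset": [0.5, -14.1, 8.6], "yaw": 0.2},
    {"offset": [0.5, -14.1, 8.6], "yaw": 0.2},
    {"offset": [0.5, -14.1, 8.6], "yaw": 0.2},
  ],
)

```text
clock: 1.7
tcp_pos: [0.5876, 0.1374, 0.2006]
orientation: [0.704, -0.065, 0.704, 0.065]
wrist_force: [-0.1, -0.2, 0.5]
finger_gap: 0.0853
```

```bash
python3 - <<'E'
from h import *
go([.5897,.1354,.20],100.6)
im,d,m=grab('wrist','w1'); print(m)
E
```

```text
t 1.7 tcp [0.5876 0.1374 0.2006] x [-0.001  0.    -1.   ] yang 100.5 F [-0.11 -0.2   0.47] M [-0.    -0.028  0.012] gap 0.0853 q [ 0.096  0.371  0.117  1.317  0.    -0.087]
offset cm [ 0.064 -0.233  0.17 ] yaw -0.1
{'vertical_fov': 58.1624553762917, 'cx': 286.50455362887664, 'cy': 208.58070688362267, 'world_from_camera': array([[-1.81525851e-01, -9.30035054e-01, -3.19504558e-01,
         5.05063331e-01],
       [ 9.83386008e-01, -1.71489667e-01, -5.95252249e-02,
         1.22471417e-01],
       [ 5.68815427e-04, -3.25001679e-01,  9.45713268e-01,
         3.68766493e-01],
       [ 0.00000000e+00,  0.00000000e+00,  0.00000000e+00,
         1.00000000e+00]])}
```

View pics/w1.png

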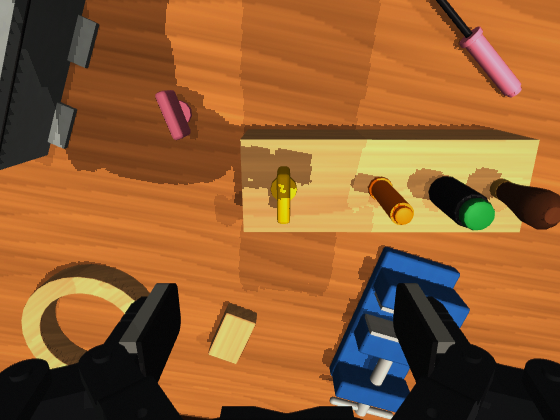

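The wrist view is upside-down relative to the top view. It shows the yellow key at (284,195), the orange rod's cap at (403,215), and the pink rod at (492,62) and pink key at (173,115) outside the block.

```bash
python3 - <<'E'
from h import *
crop('w1',235,135,435,245,4,'c_w1.png')
E
```

```text
(no output)
```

View pics/c_w1.png

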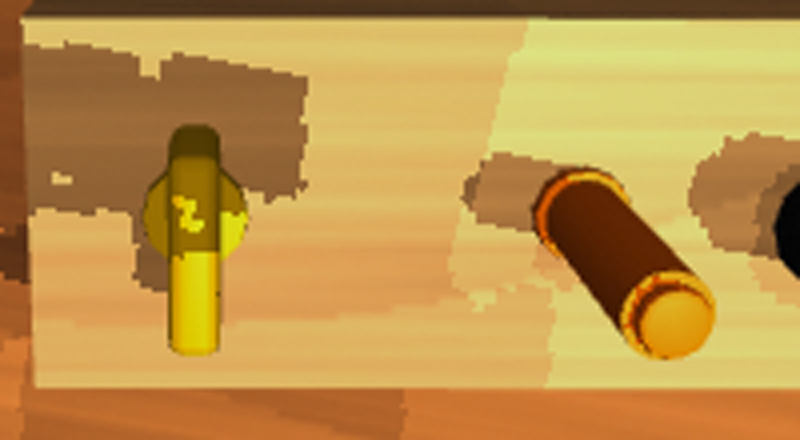

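```bash
python3 - <<'E'
from h import *
L=load('w1')
f=lambda u,v,z:px(L,235+(u+.5)/4-.5,135+(v+.5)/4-.5,z).round(4)
print('bow far/near',f(195,155,.1),f(195,354,.1),'mid',(f(195,155,.1)+f(195,354,.1))/2,'collar',f(195.5,215,.071))
print('rod top',f(676,324,.135), 'rod base flange',f(583,215,.07))
E
```

```text
bow far/near [0.5696 0.1322 0.1   ] [0.6078 0.1392 0.1   ] mid [0.5887 0.1357 0.1   ] collar [0.5889 0.1356 0.071 ]
rod top [0.5749 0.214  0.135 ] rod base flange [0.5747 0.2139 0.07  ]
```

```bash
python3 - <<'E'
from h import *
go([.589,.1356,.076],100.4)
E
```

```text
t 1.75 tcp [0.5876 0.1375 0.2008] x [-0.  0. -1.] yang 100.53 F [-0.62  0.15 -0.19] M [-0.039 -0.001 -0.025] gap 0.0855 q [ 0.097  0.371  0.117  1.317  0.    -0.087]
offset cm [12.478 -0.22   0.106] yaw 0.13
```

Request:
servo_tool(
  increments=[
    {"offset": [1.5, -0.2, 0.1], "yaw": 0.1},
    {"offset": [4, -0.2, 0.1], "yaw": 0.1},
    {"offset": [6.5, -0.2, 0.1], "yaw": 0.1},
    {"offset": [9, -0.2, 0.1], "yaw": 0.1},
    {"offset": [11, -0.2, 0.1], "yaw": 0.1},
    {"offset": [12, -0.2, 0.1], "yaw": 0.1},
    {"offset": [12.5, -0.2, 0.1], "yaw": 0.1},
    {"offset": [12.5, -0.2, 0.1], "yaw": 0.1},
  ],
  claw=0.5,
  force=80,
)

```text
clock: 2.55
tcp_pos: [0.5896, 0.1351, 0.0757]
orientation: [0.704, -0.064, 0.704, 0.064]
wrist_force: [0.6, -0.2, 0.6]
finger_gap: 0.0427
```

```bash
python3 - <<'E'
from h import *
go([.589,.1356,.076],100.4)
E
```

```text
t 2.55 tcp [0.5896 0.1351 0.0757] x [-0.  0. -1.] yang 100.38 F [ 0.6  -0.21  0.63] M [-0.044  0.019  0.03 ] gap 0.0427 q [ 0.093  0.436 -0.099  1.036  0.    -0.089]
offset cm [-0.028  0.061 -0.049] yaw -0.02
```

Request:
servo_tool(
  increments=[
    {"offset": [0, 0, 0], "yaw": 0},
    {"offset": [0, 0, 0], "yaw": 0},
    {"offset": [0, 0, 0], "yaw": 0},
    {"offset": [0, 0, 0], "yaw": 0},
    {"offset": [0, 0, 0], "yaw": 0},
    {"offset": [0, 0, 0], "yaw": 0},
    {"offset": [0, 0, 0], "yaw": 0},
    {"offset": [0, 0, 0], "yaw": 0},
  ],
  claw=0,
  force=80,
)

```text
clock: 3.35
tcp_pos: [0.5898, 0.1346, 0.0756]
orientation: [0.704, -0.064, 0.704, 0.064]
wrist_force: [-0.1, 0.7, 0.4]
finger_gap: 0.0001
```

```bash
python3 - <<'E'
from h import *
go([.589,.1356,.19],100.4)
E
```

```text
t 3.35 tcp [0.5898 0.1346 0.0756] x [-0.  0. -1.] yang 100.33 F [-0.08  0.67  0.44] M [ 0.014 -0.056 -0.05 ] gap 0.0001 q [ 0.092  0.436 -0.099  1.035  0.    -0.089]
offset cm [-11.444   0.116  -0.062] yaw -0.07
```

The gap closed to zero, so the key isn't between the pads. I'll look before doing anything else.

```bash
python3 - <<'E'
from h import *
im,d,m=grab('wrist','w2'); im,d,m=grab('scene','s2'); crop('s2',260,130,480,290,3.6,'c_s2.png')
E
```

```text
(no output)
```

View pics/w2.png

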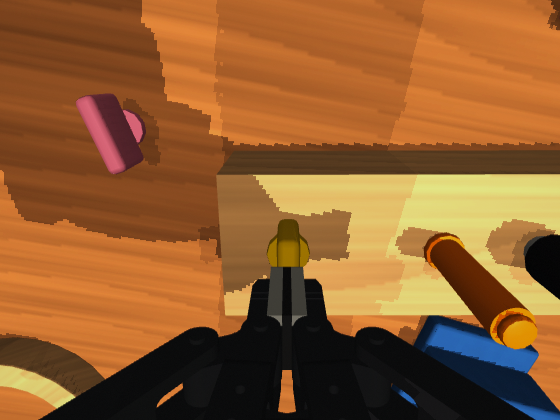

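View pics/c_s2.png

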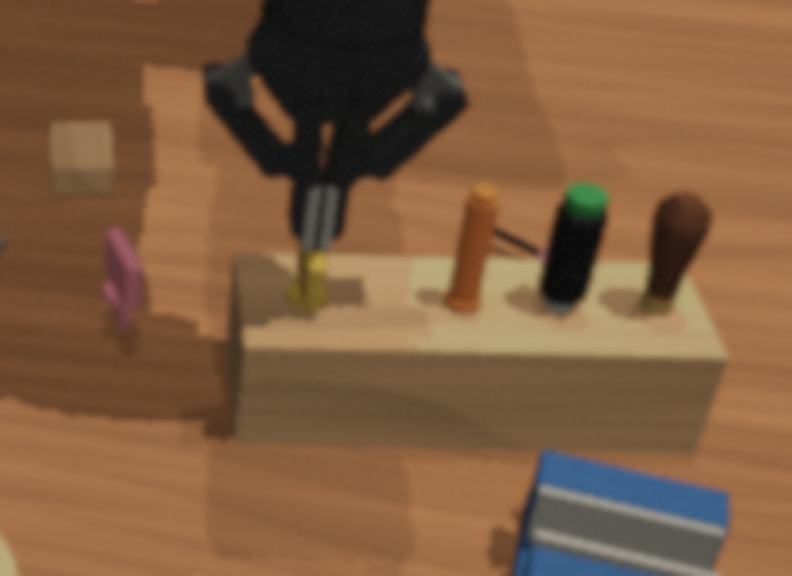

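```bash
python3 - <<'E'
from h import *
L=load('s2'); 
for u,v in [(348,190),(348,194),(348,196),(348,198),(347,203),(347,206),(346,210),(344,214)]: print(u,v,px(L,u,v).round(4),L['im'][v,u])
print(proj(L,[.5897,.135,.0757]),proj(L,[.5897,.135,.1]))
W=load('w2')
for v in range(215,345,8): print(v,px(W,287,v).round(4),W['im'][v,287])
print(proj(W,[.5897,.135,.0757]),proj(W,[.5897,.135,.1]))
E
```

```text
348 190 [0.6027 0.136  0.1245] [61 60 54]
348 194 [0.6015 0.1369 0.1153] [56 55 49]
348 196 [1.2497 0.1354 0.5541] [57 56 51]
348 198 [0.6032 0.1379 0.1079] [68 62 51]
347 203 [0.6084 0.1373 0.1005] [175 148  67]
347 206 [0.6113 0.138  0.0961] [126 102  43]
346 210 [0.6106 0.1372 0.0865] [114  92  38]
344 214 [0.6091 0.1346 0.076 ] [102  82  33]
(np.float64(345.0351554937452), np.float64(207.92523701270014)) (np.float64(346.4664819093194), np.float64(197.1617681207692))
215 [0.571  0.1318 0.0649] [161 111  58]
223 [0.5704 0.1317 0.0777] [84 62  4]
231 [0.5702 0.1316 0.088 ] [86 62  2]
239 [0.5702 0.1316 0.0969] [94 67  2]
247 [0.5727 0.1321 0.0994] [154 113   0]
255 [0.5759 0.1326 0.1003] [156 114   0]
263 [0.5794 0.1333 0.1006] [156 114   0]
271 [0.5786 0.1331 0.1092] [8 9 8]
279 [0.5793 0.1332 0.1142] [11 10 10]
287 [0.5789 0.1332 0.1209] [10 10  9]
295 [0.5788 0.1331 0.1266] [9 9 8]
303 [0.5792 0.1332 0.1311] [11 10  9]
311 [0.5791 0.1332 0.1359] [10  9  9]
319 [0.5797 0.1333 0.1395] [19 19 18]
327 [0.5835 0.134  0.1384] [20 20 19]
335 [0.5859 0.1344 0.1393] [20 19 19]
343 [0.59   0.1351 0.1382] [19 18 18]
(np.float64(286.62793179690385), np.float64(258.62040866144645)) (np.float64(286.6529591535156), np.float64(283.97803994553965))
```

The wrist view shows the fingers shut just above the key at (287,265), and the key is undisturbed. The depth reading puts the real fingertips near z 0.104 while the reported TCP is 0.076, so the fingertips are about 28 mm higher than reported. I'll open, go lower and look again.

Request:
servo_tool(
  increments=[
    {"offset": [0, 0, 0], "yaw": 0},
    {"offset": [0, 0, 0], "yaw": 0},
    {"offset": [0, 0, 0], "yaw": 0},
    {"offset": [0.0, 0, 0], "yaw": 0},
    {"offset": [0.5, 0, 0], "yaw": 0},
    {"offset": [1.2, 0.0, 0], "yaw": 0},
    {"offset": [2, 0.0, 0], "yaw": 0},
    {"offset": [2, 0.0, 0], "yaw": 0},
  ],
  claw=0.4,
)

```text
clock: 4.25
tcp_pos: [0.5885, 0.1344, 0.0537]
orientation: [0.703, -0.064, 0.705, 0.064]
wrist_force: [-0.7, -0.4, 0.1]
finger_gap: 0.0344
```

```bash
python3 - <<'E'
from h import *
rep(); grab('wrist','w3'); im,d,m=grab('scene','s3'); crop('s3',300,150,420,240,6,'c_s3.png')
L=load('s3')
for v in range(190,216,3): print(v,[ (px(L,u,v).round(3).tolist(),) for u in (338,352,356)])
E
```

```text
t 4.25 tcp [0.5885 0.1344 0.0537] x [-0.003 -0.    -1.   ] yang 100.33 F [-0.7  -0.42  0.15] M [-0.046 -0.029 -0.018] gap 0.0344 q [ 0.092  0.454 -0.129  0.991  0.    -0.089]
190 [([0.598, 0.119, 0.118],), ([0.417, 0.145, 0.002],), ([0.58, 0.15, 0.111],)]
193 [([0.602, 0.119, 0.115],), ([0.428, 0.146, 0.002],), ([0.582, 0.151, 0.107],)]
196 [([0.446, 0.116, 0.001],), ([0.437, 0.147, -0.0],), ([0.587, 0.152, 0.104],)]
199 [([0.456, 0.117, 0.001],), ([0.452, 0.147, 0.002],), ([0.589, 0.152, 0.098],)]
202 [([0.559, 0.12, 0.065],), ([0.552, 0.147, 0.065],), ([0.595, 0.153, 0.096],)]
205 [([0.569, 0.121, 0.065],), ([0.563, 0.147, 0.065],), ([0.598, 0.154, 0.092],)]
208 [([0.579, 0.122, 0.065],), ([0.572, 0.148, 0.065],), ([0.599, 0.154, 0.085],)]
211 [([0.589, 0.123, 0.066],), ([0.584, 0.148, 0.067],), ([0.579, 0.156, 0.065],)]
214 [([0.596, 0.124, 0.064],), ([0.591, 0.149, 0.065],), ([0.591, 0.156, 0.066],)]
```

View pics/w3.png

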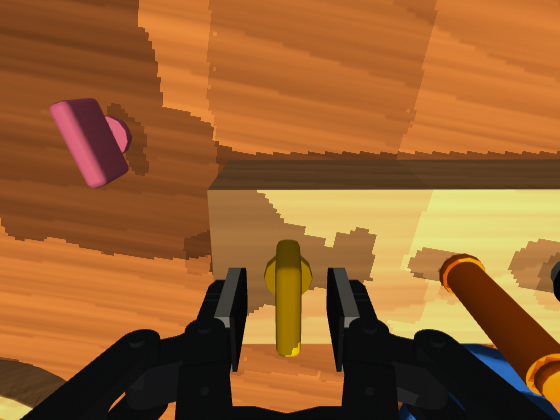

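View pics/c_s3.png

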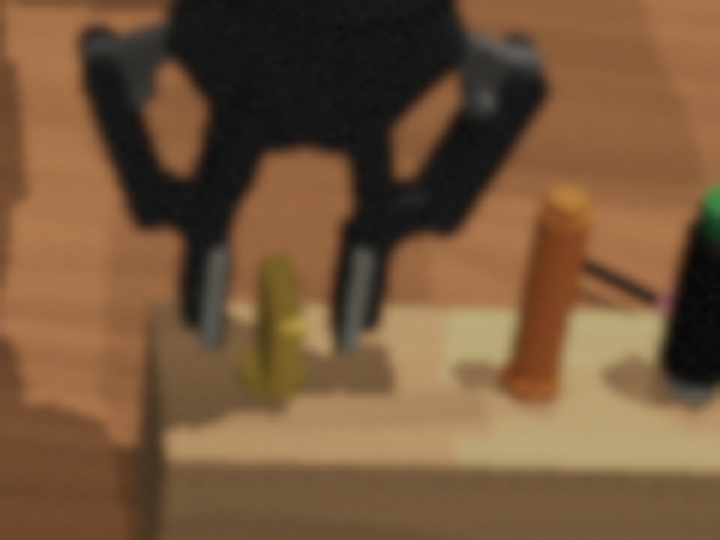

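The key now stands between the open pads, at (288,300) in the wrist view, with the tips about 18 mm above the block. I'll go down 6 mm and close.

Request:
servo_tool(
  increments=[
    {"offset": [0.3, 0, 0], "yaw": 0},
    {"offset": [0.6, 0, 0], "yaw": 0},
    {"offset": [0.6, 0, 0], "yaw": 0},
    {"offset": [0.6, 0, 0], "yaw": 0},
    {"offset": [0.6, 0, 0], "yaw": 0},
    {"offset": [0.6, 0.0, 0], "yaw": 0},
    {"offset": [0.6, 0.0, 0], "yaw": 0},
    {"offset": [0.6, 0.0, 0], "yaw": 0},
  ],
  claw=0,
  force=80,
)

```text
clock: 5.15
tcp_pos: [0.5907, 0.1347, 0.0508]
orientation: [0.705, -0.064, 0.703, 0.064]
wrist_force: [-1.0, -0.7, 5.8]
finger_gap: 0.0081
```

```bash
python3 - <<'E'
from h import *
rep()
E
```

```text
t 5.15 tcp [0.5907 0.1347 0.0508] x [ 0.002  0.    -1.   ] yang 100.34 F [-1.02 -0.69  5.81] M [-0.062  0.198  0.015] gap 0.0081 q [ 0.092  0.456 -0.134  0.979  0.    -0.089]
```

Request:
servo_tool(
  increments=[
    {"offset": [-0.4, 0, 0], "yaw": 0},
    {"offset": [-1, 0, 0], "yaw": 0},
    {"offset": [-2.5, 0, 0], "yaw": 0},
    {"offset": [-5, 0, 0], "yaw": 0},
    {"offset": [-8, 0, 0], "yaw": 0},
    {"offset": [-11, 0.0, 0], "yaw": 0},
    {"offset": [-12, 0.0, 0], "yaw": 0},
    {"offset": [-12, 0.0, 0], "yaw": 0},
  ],
)

```text
clock: 5.95
tcp_pos: [0.5911, 0.1347, 0.1714]
orientation: [0.706, -0.064, 0.703, 0.064]
wrist_force: [0.1, 0.1, -1.2]
finger_gap: 0.0083
```

```bash
python3 - <<'E'
from h import *
rep(); grab('wrist','w4'); im,d,m=grab('scene','s4'); crop('s4',280,110,420,215,5.5,'c_s4.png')
go([.5578,-.1319,.18],103)
E
```

```text
t 5.95 tcp [0.5911 0.1347 0.1714] x [ 0.004  0.    -1.   ] yang 100.33 F [ 0.14  0.09 -1.17] M [ 0.023 -0.015 -0.034] gap 0.0083 q [ 0.092  0.382  0.06   1.246  0.    -0.089]
t 6.05 tcp [0.5893 0.1345 0.1684] x [-0.001 -0.    -1.   ] yang 100.33 F [-0.09  0.56 -1.06] M [ 0.042  0.005 -0.039] gap 0.0085 q [ 0.092  0.384  0.056  1.245  0.    -0.089]
offset cm [ -1.151 -25.643  -7.879] yaw -2.67
```

View pics/w4.png

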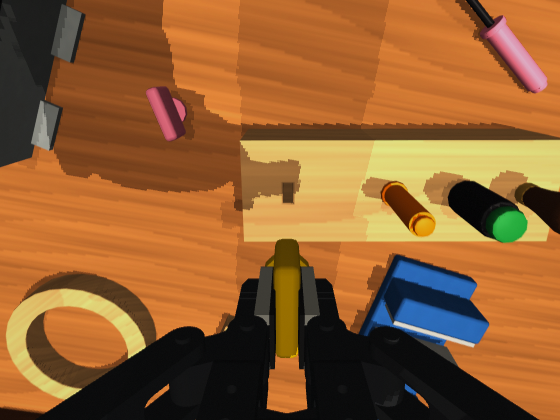

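View pics/c_s4.png

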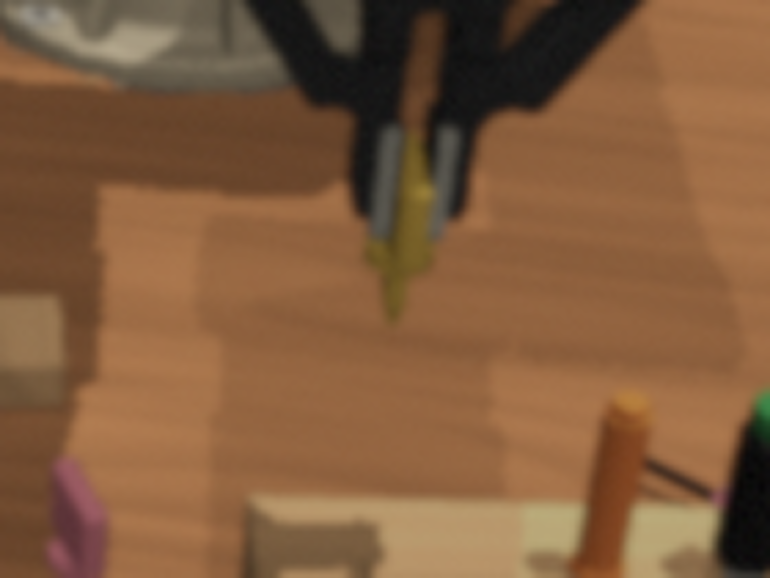

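The key is held straight in the pads (wrist view at (287,300)), and the block slot at (288,192) is empty. I'll go over the switch.

Request:
servo_tool(
  increments=[
    {"offset": [-0.5, -2, -0.6], "yaw": 0},
    {"offset": [-0.8, -5.5, -1.7], "yaw": -0.5},
    {"offset": [-1, -9.5, -2.9], "yaw": -1},
    {"offset": [-1, -13.5, -4.2], "yaw": -1.5},
    {"offset": [-1, -17.5, -5.4], "yaw": -1.7},
    {"offset": [-1, -21.5, -6.6], "yaw": -1.7},
    {"offset": [-1, -24.3, -7.5], "yaw": -1.7},
    {"offset": [-1, -25.6, -7.9], "yaw": -1.7},
  ],
)

```text
clock: 6.85
tcp_pos: [0.5565, -0.1337, 0.1773]
orientation: [0.702, -0.073, 0.704, 0.074]
wrist_force: [-0.0, 0.7, -1.4]
finger_gap: 0.0083
```

Request:
servo_tool(
  increments=[
    {"offset": [0, 0, 0], "yaw": 0},
    {"offset": [0, 0, 0], "yaw": 0},
    {"offset": [0, 0, 0], "yaw": 0},
    {"offset": [0.0, 0, 0], "yaw": 0},
    {"offset": [0, 0, 0], "yaw": 0},
    {"offset": [0, 0.0, 0], "yaw": 0},
    {"offset": [0, 0.0, 0], "yaw": 0},
    {"offset": [0, 0.0, 0], "yaw": 0},
  ],
)

```text
clock: 7.65
tcp_pos: [0.5581, -0.1313, 0.1797]
orientation: [0.703, -0.074, 0.703, 0.074]
wrist_force: [-0.8, -0.0, -0.7]
finger_gap: 0.0083
```

```bash
python3 - <<'E'
from h import *
rep(); grab('wrist','w5'); rep(); crop('w5',200,120,380,360-100,4.4,'c_w5.png');grab('scene','s5')
E
```

```text
t 7.65 tcp [ 0.5581 -0.1313  0.1797] x [ 0. -0. -1.] yang 102.05 F [-0.75 -0.05 -0.73] M [-0.052 -0.009 -0.013] gap 0.0083 q [-0.371  0.318 -0.011  1.242  0.    -0.581]
t 7.7 tcp [ 0.5581 -0.1314  0.1796] x [ 0.  0. -1.] yang 102.04 F [ 0.65 -0.06 -0.21] M [-0.007  0.042 -0.026] gap 0.0084 q [-0.371  0.318 -0.011  1.242  0.    -0.581]
```

View pics/w5.png

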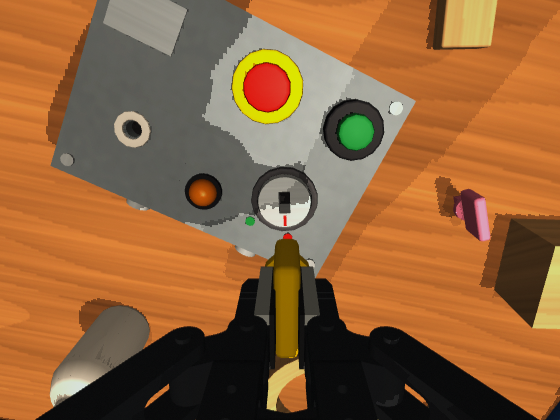

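View pics/c_w5.png

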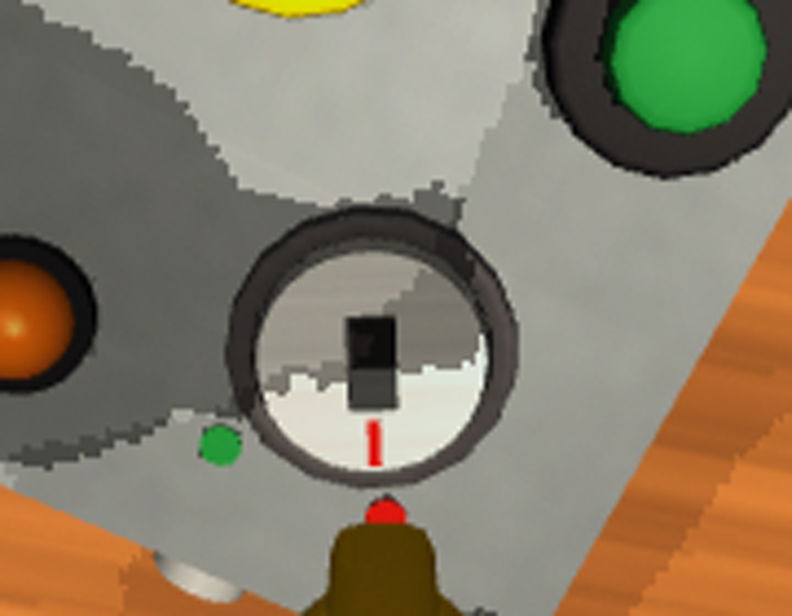

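The slot in the rotor is clear, centred at crop (372,363) or about (284,202) in the wrist view, with the red pointer below it. The reset hole is at (131,128).

```bash
python3 - <<'E'
from h import *
L=load('w5')
f=lambda u,v,z:px(L,200+(u+.5)/4.4-.5,120+(v+.5)/4.4-.5,z)
c=[f(345,318,.095),f(396,315,.095),f(398,408,.095),f(349,410,.095)]
print(np.round(c,4)); print('slot',np.mean(c,0))
a=(c[2]+c[3]-c[0]-c[1])/2; print('len',np.linalg.norm(a),'ang',np.degrees(np.arctan2(a[1],a[0])))
print('ptr',f(374,423,.095)[:2],f(375,465,.095)[:2])
p=f(375,465,.095)-np.mean(c,0);print(np.degrees(np.arctan2(p[1],p[0])))
r=[f(257,355,.095),f(489,357,.095),f(372,250,.095),f(374,473,.095)]; print('rotor',(r[0]+r[1])/2,(r[2]+r[3])/2)
print('hole ring',px(L,131.5,128.5,.088))
im=L['im']; save('c_key5.png',cv2.resize(im[225:370,240:335],None,fx=4,fy=4,interpolation=cv2.INTER_CUBIC))
E
```

```text
[[ 0.5502 -0.1386  0.095 ]
 [ 0.5481 -0.1308  0.095 ]
 [ 0.5633 -0.1272  0.095 ]
 [ 0.5653 -0.1349  0.095 ]]
slot [ 0.55671156 -0.13287261  0.095     ]
len 0.015563061172363843 ang 13.650741102125226
ptr [ 0.56661139 -0.13045987] [ 0.57372605 -0.12879298]
13.483472213594329
rotor [ 0.55549597 -0.1329625   0.095     ] [ 0.5568212  -0.13268358  0.095     ]
hole ring [ 0.52907949 -0.24449409  0.088     ]
```

View pics/c_key5.png

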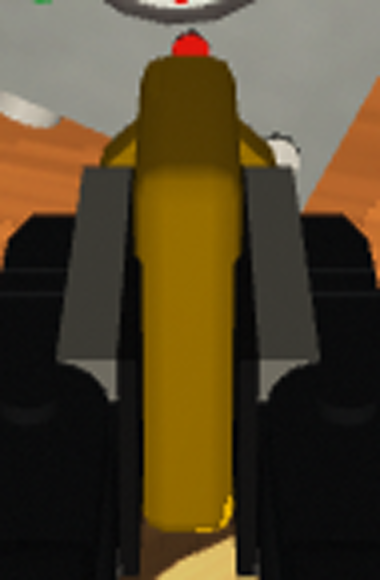

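```bash
python3 - <<'E'
from h import *
L=load('w5')
f=lambda u,v,z:px(L,240+(u+.5)/4-.5,225+(v+.5)/4-.5,z)
A=f(186,168,.2293);B=f(188,529,.2293);print(A,B,(A+B)/2,np.linalg.norm(B-A),np.degrees(np.arctan2(*(B-A)[1::-1])))
print('depth', px(L,286,300), px(L,286,340),px(L,286,255))
print('collar edges', f(100,167,.2005),f(278,167,.2005))
E
```

```text
[ 0.53684589 -0.13554946  0.2293    ] [ 0.57463206 -0.1273358   0.2293    ] [ 0.55573898 -0.13144263  0.2293    ] 0.038668585366780424 12.26372745722234
depth [ 0.55121883 -0.13254848  0.22743647] [ 0.56808427 -0.12897114  0.22798413] [ 0.5378698  -0.13539126  0.21796848]
collar edges [ 0.55350112 -0.14161073  0.2005    ] [ 0.54947419 -0.12266081  0.2005    ]
```

```bash
python3 - <<'E'
from h import *
go([.5573,-.1329,.112],103.4)
E
```

```text
t 7.75 tcp [ 0.5581 -0.1315  0.1796] x [ 0.  0. -1.] yang 102.03 F [-0.3   0.11 -0.82] M [-0.042  0.02   0.016] gap 0.0084 q [-0.371  0.318 -0.011  1.242  0.    -0.581]
offset cm [ 6.762 -0.125 -0.108] yaw -1.37
```

Request:
servo_tool(
  increments=[
    {"offset": [1, -0.1, -0.1], "yaw": -1.4},
    {"offset": [2.5, -0.12, -0.1], "yaw": -1.4},
    {"offset": [4, -0.12, -0.1], "yaw": -1.4},
    {"offset": [5.5, -0.12, -0.1], "yaw": -1.4},
    {"offset": [6.4, -0.12, -0.1], "yaw": -1.4},
    {"offset": [6.8, -0.12, -0.1], "yaw": -1.4},
    {"offset": [6.8, -0.12, -0.1], "yaw": -1.4},
    {"offset": [6.8, -0.12, -0.1], "yaw": -1.4},
  ],
)

```text
clock: 8.55
tcp_pos: [0.5577, -0.133, 0.1121]
orientation: [0.703, -0.083, 0.702, 0.083]
wrist_force: [-1.0, 0.1, -0.4]
finger_gap: 0.0084
```

```bash
python3 - <<'E'
from h import *
grab('wrist','w6'); s,A=rep(); crop('w6',220,190,350,330,4,'c_w6.png');grab('scene','s6');crop('s6',160,120,260,210,7,'c_s6.png')
E
```

```text
t 8.6 tcp [ 0.5579 -0.133   0.1123] x [ 0.001 -0.    -1.   ] yang 103.44 F [ 0.1  -0.04 -0.69] M [ 0.002  0.013 -0.023] gap 0.0086 q [-0.374  0.352 -0.131  1.086  0.    -0.609]
```

View pics/c_w6.png

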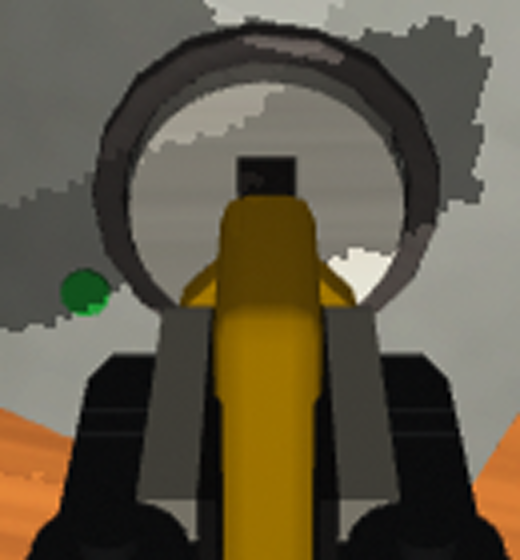

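View pics/c_s6.png

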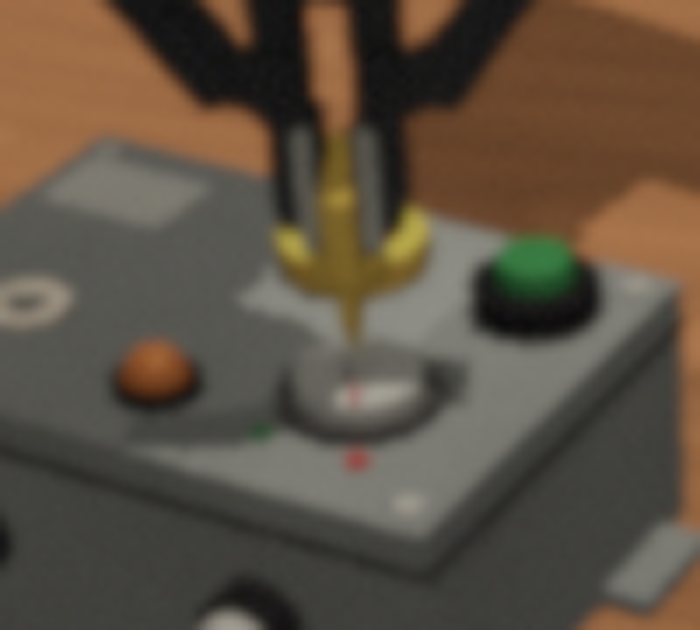

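The key blade is aligned over the slot (crop slot centre u 267, key centre u 267). I'll start inserting.

Request:
servo_tool(
  increments=[
    {"offset": [0.3, 0, 0], "yaw": 0},
    {"offset": [0.6, 0, 0], "yaw": 0},
    {"offset": [0.9, 0, 0], "yaw": 0},
    {"offset": [1.2, 0, 0], "yaw": 0},
    {"offset": [1.5, 0, 0], "yaw": 0},
    {"offset": [1.8, 0, 0], "yaw": 0},
    {"offset": [1.8, 0, 0], "yaw": 0},
    {"offset": [1.8, 0, 0], "yaw": 0},
  ],
)

```text
clock: 9.45
tcp_pos: [0.5573, -0.1328, 0.0935]
orientation: [0.702, -0.083, 0.702, 0.083]
wrist_force: [-1.4, -1.1, -1.4]
finger_gap: 0.0086
```

```bash
python3 - <<'E'
from h import *
rep()
E
```

```text
t 9.45 tcp [ 0.5573 -0.1328  0.0935] x [-0.  0. -1.] yang 103.43 F [-1.39 -1.11 -1.42] M [-0.063 -0.009 -0.028] gap 0.0086 q [-0.374  0.365 -0.161  1.045  0.    -0.609]
```

Request:
servo_tool(
  increments=[
    {"offset": [0.2, 0, 0], "yaw": 0},
    {"offset": [0.4, 0, 0], "yaw": 0},
    {"offset": [0.6, 0, 0], "yaw": 0},
    {"offset": [0.8, 0, 0], "yaw": 0},
    {"offset": [1.0, 0, 0], "yaw": 0},
    {"offset": [1.2, 0, 0], "yaw": 0},
    {"offset": [1.2, 0, 0], "yaw": 0},
    {"offset": [1.2, 0, 0], "yaw": 0},
  ],
)

```text
clock: 10.25
tcp_pos: [0.5573, -0.1328, 0.0815]
orientation: [0.702, -0.083, 0.702, 0.083]
wrist_force: [-0.2, 0.9, -0.5]
finger_gap: 0.0087
```

```bash
python3 - <<'E'
from h import *
rep()
E
```

```text
t 10.25 tcp [ 0.5573 -0.1328  0.0815] x [-0.  0. -1.] yang 103.43 F [-0.24  0.85 -0.53] M [-0.042 -0.042 -0.027] gap 0.0087 q [-0.374  0.375 -0.179  1.018  0.    -0.609]
```

Smooth so far. I'll press the last few millimetres until the collar contacts.

Request:
servo_tool(
  increments=[
    {"offset": [0.05, 0, 0], "yaw": 0},
    {"offset": [0.1, 0, 0], "yaw": 0},
    {"offset": [0.15, 0, 0], "yaw": 0},
    {"offset": [0.2, 0, 0], "yaw": 0},
    {"offset": [0.2, 0, 0], "yaw": 0},
    {"offset": [0.2, 0, 0], "yaw": 0},
    {"offset": [0.2, 0, 0], "yaw": 0},
    {"offset": [0.2, 0, 0], "yaw": 0},
  ],
)

```text
clock: 11.05
tcp_pos: [0.5576, -0.1329, 0.0808]
orientation: [0.703, -0.083, 0.702, 0.083]
wrist_force: [-2.7, 1.3, 6.3]
finger_gap: 0.0083
```

```bash
python3 - <<'E'
from h import *
rep()
E
```

```text
t 11.05 tcp [ 0.5576 -0.1329  0.0808] x [ 0.001 -0.    -1.   ] yang 103.43 F [-2.69  1.28  6.3 ] M [ 0.151  0.513 -0.027] gap 0.0083 q [-0.374  0.375 -0.181  1.014  0.    -0.609]
```

```bash
python3 - <<'E'
from h import *
grab('scene','s7');crop('s7',160,120,260,210,7,'c_s7.png')
E
```

```text
(no output)
```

View pics/c_s7.png

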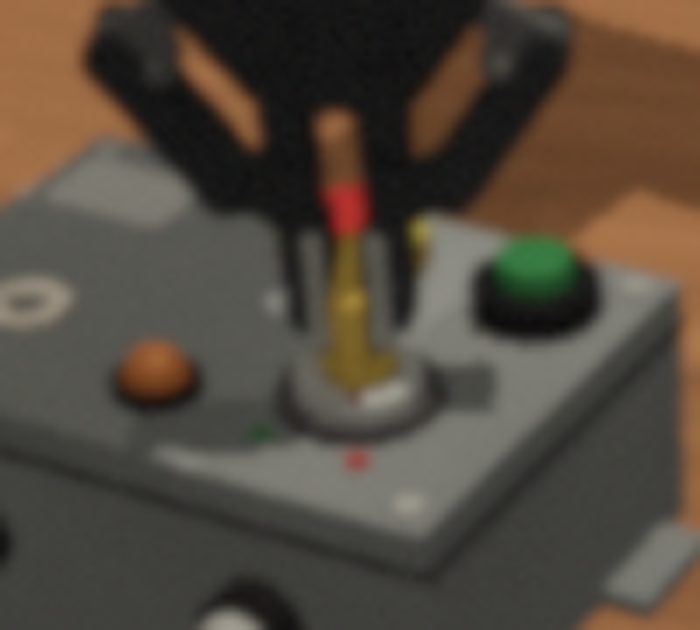

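The key is seated with its collar on the rotor face. I'll turn it clockwise.

Request:
servo_tool(
  increments=[
    {"offset": [0, 0, 0], "yaw": 5},
    {"offset": [0, 0, 0], "yaw": 10},
    {"offset": [0, 0, 0], "yaw": 16},
    {"offset": [0, 0, 0], "yaw": 22},
    {"offset": [0, 0, 0], "yaw": 28},
    {"offset": [0, 0, 0], "yaw": 34},
    {"offset": [0, 0, 0], "yaw": 40},
    {"offset": [0, 0, 0], "yaw": 45},
  ],
)

```text
clock: 11.9
tcp_pos: [0.558, -0.1337, 0.0807]
orientation: [0.681, 0.193, 0.679, -0.194]
wrist_force: [-0.7, -1.8, 5.0]
finger_gap: 0.0084
```

```bash
python3 - <<'E'
from h import *
rep()
E
```

```text
t 11.9 tcp [ 0.558  -0.1337  0.0807] x [ 0.002 -0.002 -1.   ] yang 58.19 F [-0.71 -1.77  5.05] M [-0.33   0.367  0.075] gap 0.0084 q [-3.740e-01  3.750e-01 -1.800e-01  1.013e+00 -1.000e-03  1.810e-01]
```

Request:
servo_tool(
  increments=[
    {"offset": [0, 0, 0], "yaw": 4},
    {"offset": [0, 0, 0], "yaw": 8},
    {"offset": [0, 0, 0], "yaw": 11},
    {"offset": [0, 0, 0], "yaw": 14},
    {"offset": [0, 0, 0], "yaw": 16},
    {"offset": [0, 0, 0], "yaw": 18},
    {"offset": [0, 0, 0], "yaw": 18},
    {"offset": [0, 0, 0], "yaw": 18},
  ],
)

```text
clock: 12.7
tcp_pos: [0.5578, -0.134, 0.0808]
orientation: [0.643, 0.296, 0.641, -0.297]
wrist_force: [-1.9, -2.0, 6.4]
finger_gap: 0.0082
```

```bash
python3 - <<'E'
from h import *
rep()
grab('scene','s8');crop('s8',160,120,260,210,7,'c_s8.png')
E
```

```text
t 12.7 tcp [ 0.5578 -0.134   0.0808] x [ 0.001 -0.002 -1.   ] yang 40.4 F [-1.92 -1.97  6.42] M [-0.521  0.38  -0.004] gap 0.0082 q [-0.375  0.375 -0.18   1.014 -0.002  0.491]
```

View pics/c_s8.png

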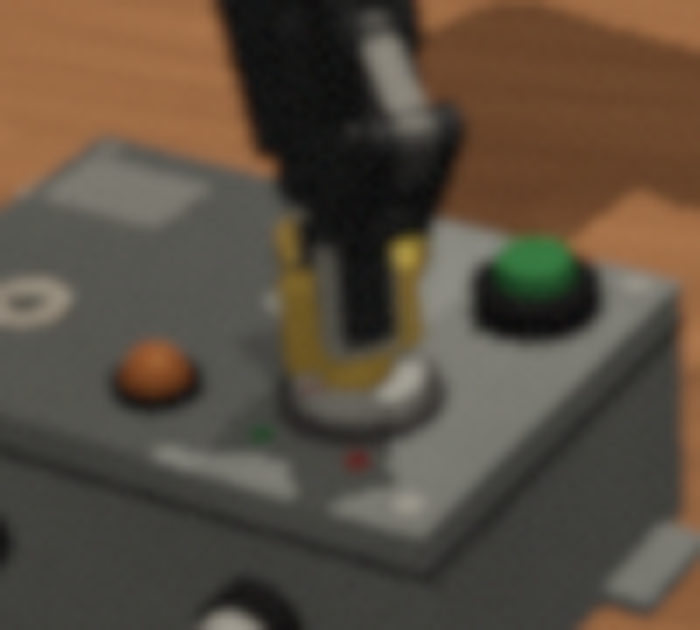

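Request:
servo_tool(
  increments=[
    {"offset": [0, 0, 0], "yaw": 1},
    {"offset": [0, 0, 0], "yaw": 2},
    {"offset": [0, 0, 0], "yaw": 3},
    {"offset": [0, 0, 0], "yaw": 4},
    {"offset": [0, 0, 0], "yaw": 5},
    {"offset": [0, 0, 0], "yaw": 6},
    {"offset": [0, 0, 0], "yaw": 7},
    {"offset": [0, 0, 0], "yaw": 8},
  ],
)

```text
clock: 13.55
tcp_pos: [0.5577, -0.134, 0.0808]
orientation: [0.62, 0.34, 0.619, -0.341]
wrist_force: [-2.5, -2.4, 6.1]
finger_gap: 0.0086
```

```bash
python3 - <<'E'
from h import *
rep()
E
```

```text
t 13.55 tcp [ 0.5577 -0.134   0.0808] x [ 0.001 -0.002 -1.   ] yang 32.39 F [-2.46 -2.4   6.07] M [-0.493  0.52   0.214] gap 0.0086 q [-0.375  0.375 -0.18   1.014 -0.002  0.631]
```

The moment has risen to 0.21 N m, so the rotor is at its stop. I'll ease back within the play, then open.

Request:
servo_tool(
  increments=[
    {"offset": [0, 0, 0], "yaw": -2},
    {"offset": [0, 0, 0], "yaw": -4},
    {"offset": [0, 0, 0], "yaw": -5},
    {"offset": [0, 0, 0], "yaw": -5},
    {"offset": [0, 0, 0], "yaw": -5},
    {"offset": [0, 0, 0], "yaw": -5},
    {"offset": [0, 0, 0], "yaw": -5},
    {"offset": [0, 0, 0], "yaw": -5},
  ],
)

```text
clock: 14.35
tcp_pos: [0.5579, -0.1339, 0.0808]
orientation: [0.635, 0.313, 0.633, -0.314]
wrist_force: [-2.2, -2.8, 5.7]
finger_gap: 0.008
```

Request:
servo_tool(
  increments=[
    {"offset": [0, 0, 0], "yaw": 0},
    {"offset": [0, 0, 0], "yaw": 0},
    {"offset": [0, 0, 0], "yaw": 0},
    {"offset": [0, 0, 0], "yaw": 0},
    {"offset": [-0.5, 0, 0], "yaw": 0},
    {"offset": [-2, 0, 0], "yaw": 0},
    {"offset": [-4.5, 0, 0], "yaw": 0},
    {"offset": [-7, 0, 0], "yaw": 0},
  ],
  claw=0.35,
)

```text
clock: 15.15
tcp_pos: [0.5569, -0.1326, 0.1502]
orientation: [0.634, 0.313, 0.634, -0.313]
wrist_force: [1.1, -0.5, 0.4]
finger_gap: 0.0299
```

Request:
servo_tool(
  increments=[
    {"offset": [-3, 0, 0], "yaw": 0},
    {"offset": [-4, 0, 0], "yaw": 0},
    {"offset": [-4, 0, 0], "yaw": 0},
    {"offset": [-4, 0, 0], "yaw": 0},
    {"offset": [-4, 0, 0], "yaw": 0},
    {"offset": [-4, 0, 0], "yaw": 0},
    {"offset": [-4, 0, 0], "yaw": 0},
    {"offset": [-4, 0, 0], "yaw": 0},
  ],
)

```text
clock: 15.95
tcp_pos: [0.5571, -0.1327, 0.189]
orientation: [0.634, 0.313, 0.634, -0.313]
wrist_force: [-0.8, 0.2, -0.6]
finger_gap: 0.0298
```

```bash
python3 - <<'E'
from h import *
rep(); grab('wrist','w9'); grab('scene','s9');crop('s9',160,120,260,210,7,'c_s9.png')
go([.575,.214,.22],100)
E
```

```text
t 15.95 tcp [ 0.5571 -0.1327  0.189 ] x [-0.001  0.    -1.   ] yang 37.43 F [-0.78  0.19 -0.58] M [-0.052 -0.022  0.032] gap 0.0298 q [-0.374  0.314  0.007  1.264  0.     0.543]
t 16.05 tcp [ 0.5572 -0.1328  0.1893] x [-0.  0. -1.] yang 37.43 F [ 0.65 -0.03 -0.69] M [-0.008  0.049 -0.006] gap 0.0294 q [-0.374  0.314  0.008  1.265  0.     0.543]
offset cm [ -3.06   22.492 -26.462] yaw -62.57
```

View pics/w9.png

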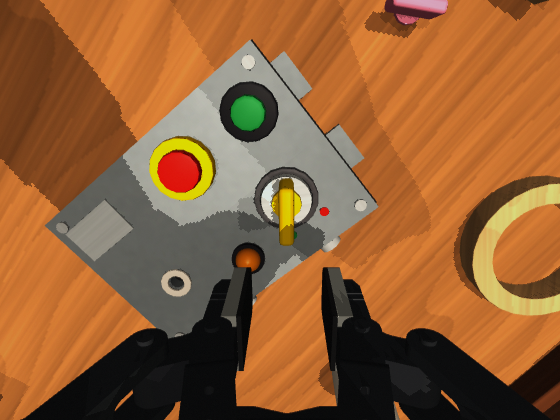

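View pics/c_s9.png

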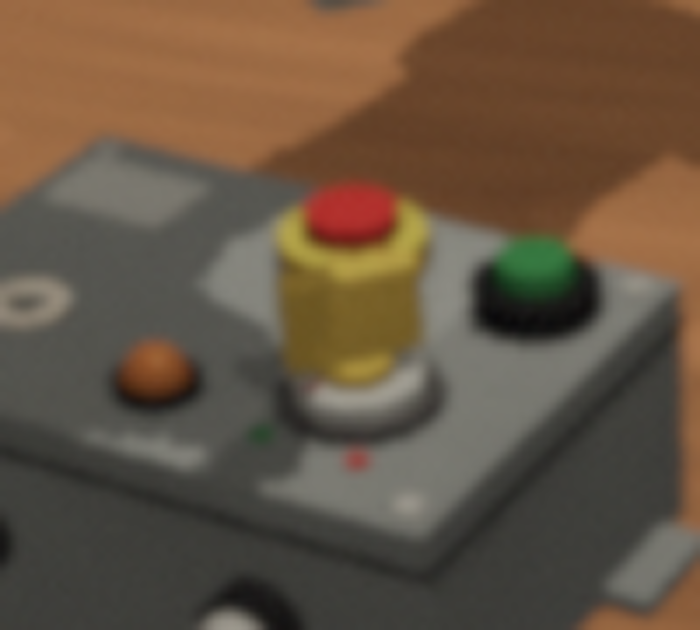

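```bash
python3 - <<'E'
from h import *
crop('w9',240,155,350,260,6,'c_w9.png')
E
```

```text
(no output)
```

View pics/c_w9.png

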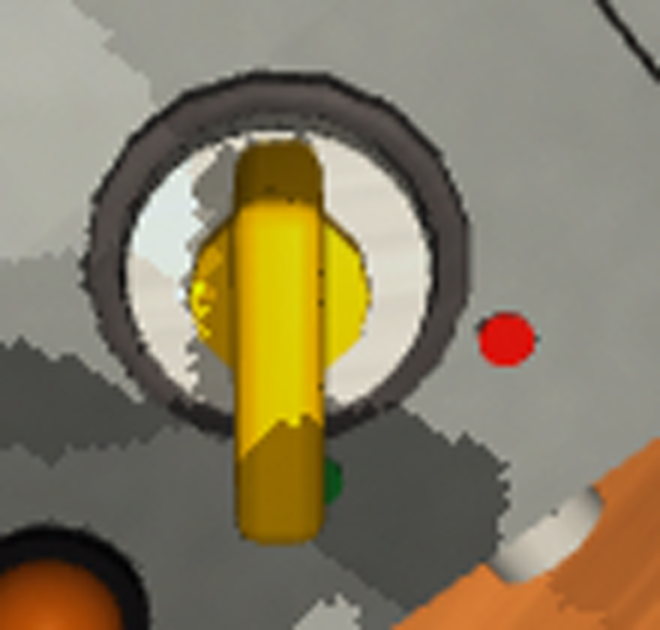

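The key stands home, aimed at the green dot at crop (325,480). The red dot is at (505,340). Next is the rod, with the jaws opening along the block's x so the neighbouring tools stay clear.

Request:
servo_tool(
  increments=[
    {"offset": [0, 1.5, -1.7], "yaw": 2},
    {"offset": [0, 4, -4.7], "yaw": 5},
    {"offset": [0, 6.8, -8], "yaw": 9},
    {"offset": [0, 9.8, -11.5], "yaw": 13},
    {"offset": [0, 12.8, -15], "yaw": 17},
    {"offset": [0, 15.8, -18.6], "yaw": 21},
    {"offset": [0, 18.7, -22.0], "yaw": 25},
    {"offset": [0, 21, -24.7], "yaw": 27.4},
  ],
  claw=0.5,
)

```text
clock: 16.85
tcp_pos: [0.5738, 0.1936, 0.1897]
orientation: [0.542, 0.455, 0.542, -0.454]
wrist_force: [0.3, 0.1, 0.1]
finger_gap: 0.0424
```

```bash
python3 - <<'E'
from h import *
go([.5752,.2141,.16],10.3)
E
```

```text
t 16.85 tcp [0.5738 0.1936 0.1897] x [ 0.001  0.    -1.   ] yang 9.98 F [0.29 0.14 0.07] M [ 0.053  0.014 -0.006] gap 0.0424 q [0.193 0.377 0.099 1.292 0.    1.589]
offset cm [ 2.973  0.496 -1.997] yaw -0.32
```

Request:
servo_tool(
  increments=[
    {"offset": [1, 0.2, -0.8], "yaw": -0.3},
    {"offset": [2, 0.4, -1.5], "yaw": -0.3},
    {"offset": [3, 0.5, -2], "yaw": -0.3},
    {"offset": [3, 0.5, -2], "yaw": -0.3},
    {"offset": [3, 0.5, -2], "yaw": -0.3},
    {"offset": [3, 0.5, -2], "yaw": -0.3},
    {"offset": [3, 0.5, -2], "yaw": -0.3},
    {"offset": [3, 0.5, -2], "yaw": -0.3},
  ],
)

```text
clock: 17.65
tcp_pos: [0.5758, 0.2111, 0.1602]
orientation: [0.543, 0.453, 0.543, -0.453]
wrist_force: [-0.5, 0.6, -0.7]
finger_gap: 0.0429
```

```bash
python3 - <<'E'
from h import *
go([.5752,.2141,.16],10.3); grab('wrist','w10'); grab('scene','s10');crop('s10',330,100,470,220,5.5,'c_s10.png')
L=load('w10');print(proj(L,[.5752,.2141,.135]),proj(L,[.5752,.2141,.065]))
E
```

```text
t 17.65 tcp [0.5758 0.2111 0.1602] x [ 0.001  0.    -1.   ] yang 10.29 F [-0.49  0.63 -0.74] M [ 0.042 -0.028 -0.019] gap 0.0429 q [0.221 0.402 0.063 1.231 0.    1.612]
offset cm [ 0.018 -0.005 -0.308] yaw -0.01
(np.float64(286.59381668055886), np.float64(233.83402126531047)) (np.float64(286.41807673092563), np.float64(196.57645554590786))
```

View pics/w10.png

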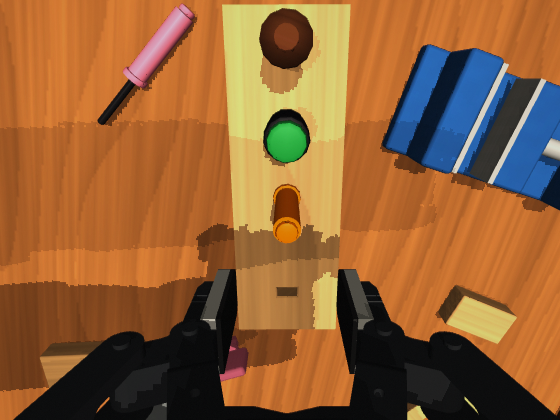

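View pics/c_s10.png

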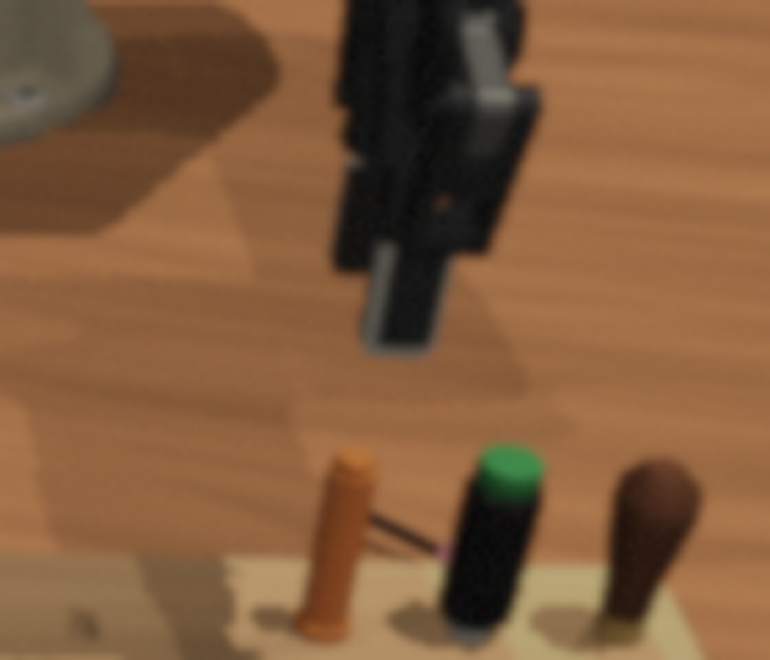

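```bash
python3 - <<'E'
from h import *
L=load('s3')
for v in range(150,180,3): print(v,px(L,351,v).round(3))
L=load('s10')
for v in range(100,170,5): print(v,px(L,404,v).round(3))
E
```

```text
150 [0.626 0.132 0.216]
153 [0.628 0.133 0.212]
156 [0.602 0.133 0.192]
159 [0.602 0.134 0.186]
162 [0.601 0.135 0.18 ]
165 [0.601 0.135 0.174]
168 [0.602 0.136 0.169]
171 [0.6   0.137 0.162]
174 [0.6   0.137 0.156]
177 [0.362 0.139 0.002]
100 [0.594 0.201 0.294]
105 [0.6   0.202 0.288]
110 [0.597 0.204 0.279]
115 [0.602 0.205 0.273]
120 [0.601 0.207 0.265]
125 [0.607 0.207 0.259]
130 [0.61  0.209 0.252]
135 [0.623 0.209 0.25 ]
140 [0.632 0.209 0.246]
145 [0.631 0.211 0.237]
150 [0.61  0.215 0.218]
155 [0.61  0.217 0.209]
160 [0.609 0.218 0.2  ]
165 [0.276 0.264 0.001]
```

Request:
servo_tool(
  increments=[
    {"offset": [0, 0, -0.3], "yaw": 0},
    {"offset": [1.5, 0, -0.3], "yaw": 0},
    {"offset": [3.5, 0, -0.3], "yaw": 0},
    {"offset": [5.5, 0, -0.3], "yaw": 0},
    {"offset": [7.5, 0, -0.3], "yaw": 0},
    {"offset": [9.5, 0, -0.3], "yaw": 0},
    {"offset": [10.3, 0, -0.3], "yaw": 0},
    {"offset": [10.3, 0, -0.3], "yaw": 0},
  ],
)

```text
clock: 18.55
tcp_pos: [0.5737, 0.2144, 0.0554]
orientation: [0.542, 0.452, 0.544, -0.454]
wrist_force: [-0.7, 0.2, 0.1]
finger_gap: 0.0428
```

Request:
servo_tool(
  increments=[
    {"offset": [0, 0, 0], "yaw": 0},
    {"offset": [0, 0, 0], "yaw": 0},
    {"offset": [0, 0, 0], "yaw": 0},
    {"offset": [0, 0, 0], "yaw": 0},
    {"offset": [0, 0, 0], "yaw": 0},
    {"offset": [0, 0, 0], "yaw": 0},
    {"offset": [0, 0, 0], "yaw": 0},
    {"offset": [0, 0, 0], "yaw": 0},
  ],
  claw=0,
  force=80,
)

```text
clock: 19.35
tcp_pos: [0.576, 0.2148, 0.0581]
orientation: [0.544, 0.454, 0.542, -0.452]
wrist_force: [-0.3, 1.4, 6.1]
finger_gap: 0.0141
```

```bash
python3 - <<'E'
from h import *
rep()
E
```

```text
t 19.35 tcp [0.576  0.2148 0.0581] x [ 0.003  0.001 -1.   ] yang 10.33 F [-0.3   1.38  6.12] M [0.067 0.068 0.016] gap 0.0141 q [ 0.226  0.465 -0.1    1.003  0.     1.617]
```

Request:
servo_tool(
  increments=[
    {"offset": [-0.5, 0, 0], "yaw": 0},
    {"offset": [-1.5, 0, 0], "yaw": 0},
    {"offset": [-3.5, 0, 0], "yaw": 0},
    {"offset": [-6, 0, 0], "yaw": 0},
    {"offset": [-9, 0, 0], "yaw": 0},
    {"offset": [-12, 0, 0], "yaw": 0},
    {"offset": [-14, 0, 0], "yaw": 0},
    {"offset": [-14, 0, 0], "yaw": 0},
  ],
)

```text
clock: 20.15
tcp_pos: [0.5767, 0.2149, 0.2007]
orientation: [0.544, 0.455, 0.542, -0.451]
wrist_force: [1.1, 1.2, 0.2]
finger_gap: 0.0143
```

Request:
servo_tool(
  increments=[
    {"offset": [0, 0, 0], "yaw": 0},
    {"offset": [0, 0, 0], "yaw": 0},
    {"offset": [0, 0, 0], "yaw": 0},
    {"offset": [0, 0, 0], "yaw": 0},
    {"offset": [0, 0, 0], "yaw": 0},
    {"offset": [0, 0, 0], "yaw": 0},
    {"offset": [0, 0, 0], "yaw": 0},
    {"offset": [0, 0, 0], "yaw": 0},
  ],
)

```text
clock: 20.95
tcp_pos: [0.5749, 0.2145, 0.1966]
orientation: [0.543, 0.453, 0.543, -0.453]
wrist_force: [-0.1, -0.0, -0.7]
finger_gap: 0.0141
```

```bash
python3 - <<'E'
from h import *
go([.5305,-.244,.2],10.3); grab('wrist','w11'); grab('scene','s11');crop('s11',320,80,460,200,5.5,'c_s11.png')
E
```

```text
t 20.95 tcp [0.5749 0.2145 0.1966] x [ 0.  0. -1.] yang 10.33 F [-0.06 -0.03 -0.72] M [0.004 0.014 0.009] gap 0.0141 q [0.226 0.392 0.137 1.316 0.    1.617]
offset cm [ -0.341 -12.589  44.306] yaw 0.03
```

View pics/w11.png

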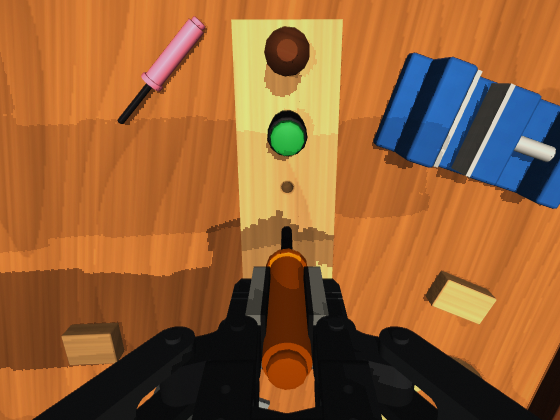

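View pics/c_s11.png

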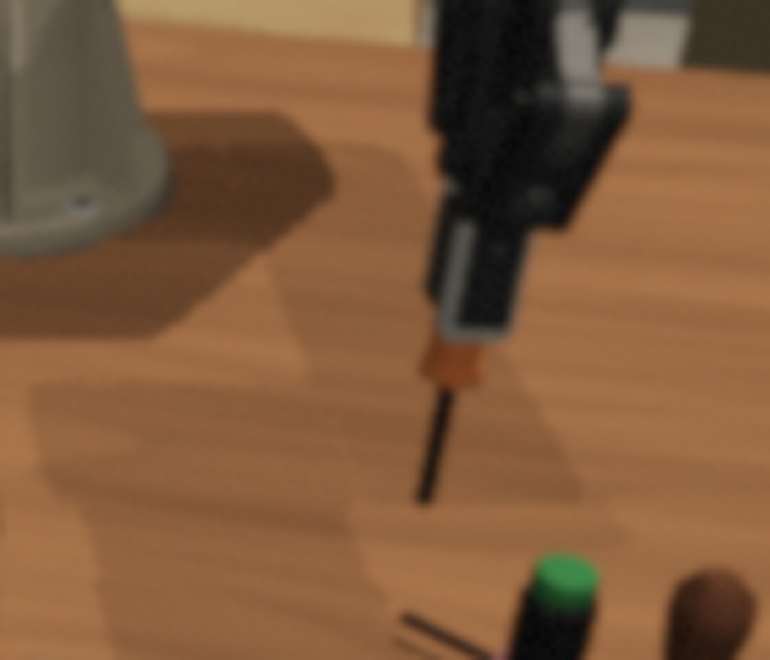

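```bash
python3 - <<'E'
from h import *
L=load('w11'); crop('w11',240,210,340,400,3.1,'c_w11.png')
x,y=.5749,.2145
for z in(.158,.204,.209,.274): print(z,proj(L,[x,y,z]))
S=load('s11'); 
for z in (.158,.204): print('scene',proj(S,[x,y,z]),(np.array(proj(S,[x,y,z]))-[320,80])*5.5)
E
```

```text
0.158 (np.float64(286.71953459831786), np.float64(229.79010482997288))
0.204 (np.float64(286.8413215287602), np.float64(266.3968126944147))
0.209 (np.float64(286.85821557907553), np.float64(271.47482527173065))
0.274 (np.float64(287.2063320992075), np.float64(376.1116669177921))
scene (np.float64(396.72563839346185), np.float64(170.85476591923208)) [421.99101116 499.70121256]
scene (np.float64(401.60266572473915), np.float64(147.36616452892983)) [448.81466149 370.51390491]
```

View pics/c_w11.png

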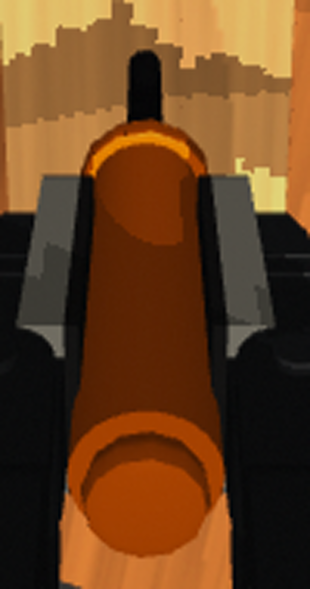

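The rod hangs straight, and the pin tip at wrist (287,229) agrees with its predicted projection (286.7,229.8). I'll carry it over to the reset hole.

Request:
servo_tool(
  increments=[
    {"offset": [-0.3, -0.4, 1.5], "yaw": 0},
    {"offset": [-0.4, -1.3, 4.5], "yaw": 0},
    {"offset": [-0.4, -2.3, 8.2], "yaw": 0},
    {"offset": [-0.4, -3.4, 12], "yaw": 0},
    {"offset": [-0.4, -4.5, 15.8], "yaw": 0},
    {"offset": [-0.4, -5.6, 19.6], "yaw": 0},
    {"offset": [-0.4, -6.7, 23.4], "yaw": 0},
    {"offset": [-0.4, -7.8, 27.2], "yaw": 0},
  ],
)

```text
clock: 21.85
tcp_pos: [0.5462, -0.0695, 0.2011]
orientation: [0.543, 0.453, 0.543, -0.453]
wrist_force: [0.5, -1.4, -0.1]
finger_gap: 0.014
```

Request:
servo_tool(
  increments=[
    {"offset": [0, -1.1, 3.8], "yaw": 0},
    {"offset": [0, -2.2, 7.6], "yaw": 0},
    {"offset": [0, -3.2, 11.4], "yaw": 0},
    {"offset": [0, -4.0, 14.4], "yaw": 0},
    {"offset": [0, -4.6, 16.2], "yaw": 0},
    {"offset": [0, -4.8, 17.1], "yaw": 0},
    {"offset": [0, -4.8, 17.1], "yaw": 0},
    {"offset": [0, -4.8, 17.1], "yaw": 0},
  ],
)

```text
clock: 22.65
tcp_pos: [0.5301, -0.2435, 0.2007]
orientation: [0.543, 0.453, 0.543, -0.453]
wrist_force: [-0.3, 0.2, -0.5]
finger_gap: 0.0138
```

Request:
servo_tool(
  increments=[
    {"offset": [0.5, 0, 0], "yaw": 0},
    {"offset": [1.5, 0, 0], "yaw": 0},
    {"offset": [2.5, 0, 0], "yaw": 0},
    {"offset": [2.8, 0, 0], "yaw": 0},
    {"offset": [2.8, 0, 0], "yaw": 0},
    {"offset": [2.8, 0, 0], "yaw": 0},
    {"offset": [2.8, 0, 0], "yaw": 0},
    {"offset": [2.8, 0, 0], "yaw": 0},
  ],
)

```text
clock: 23.45
tcp_pos: [0.5306, -0.2442, 0.173]
orientation: [0.543, 0.453, 0.543, -0.453]
wrist_force: [-1.0, 0.4, -0.7]
finger_gap: 0.0142
```

```bash
python3 - <<'E'
from h import *
grab('wrist','w12'); go([.5302,-.2442,.135],10.3); crop('w12',220,150,360,270,5.5,'c_w12.png')
E
```

```text
t 23.5 tcp [ 0.5306 -0.2442  0.173 ] x [ 0.001 -0.    -1.   ] yang 10.33 F [-0.4  -0.18 -0.25] M [-0.033  0.003  0.065] gap 0.0144 q [-0.569  0.341  0.005  1.234  0.     0.822]
offset cm [ 3.799 -0.041 -0.005] yaw 0.03
```

View pics/w12.png

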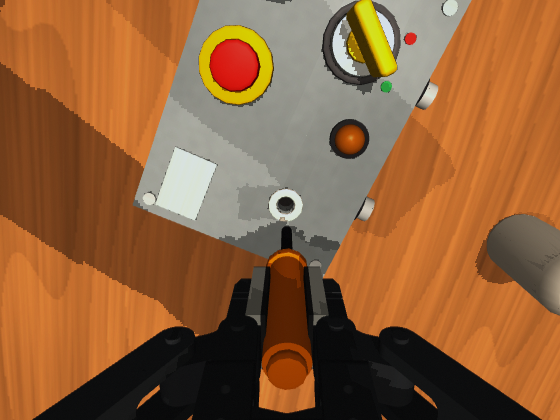

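View pics/c_w12.png

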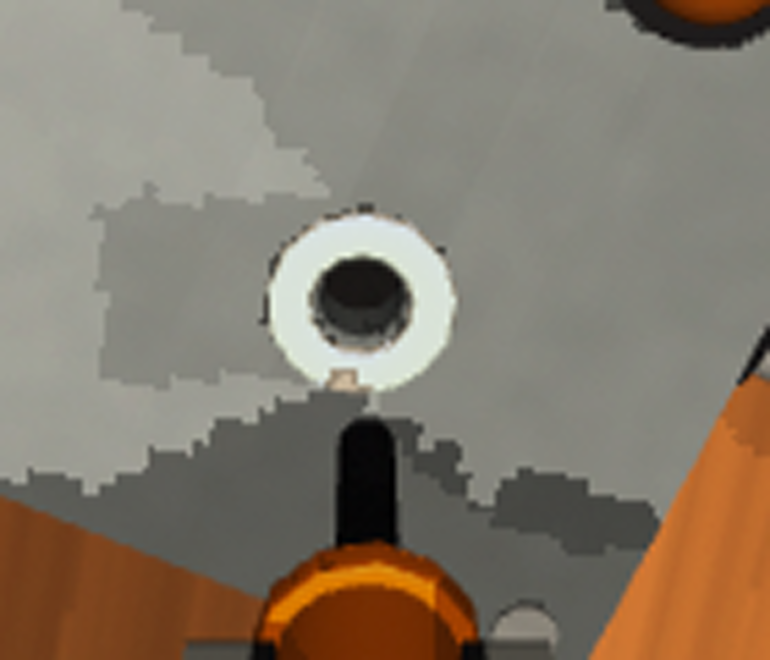

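```bash
python3 - <<'E'
from h import *
L=load('w12'); f=lambda u,v,z:px(L,220+(u+.5)/5.5-.5,150+(v+.5)/5.5-.5,z)
g=lambda p:((np.array(proj(L,p))+.5-[220,150])*5.5-.5).round(1)
print('ring',f(362.5,301.5,.088),'hole',f(360.5,305,.088))
print('tip pred',g([.5306,-.2442,.1345]),'edge back',g([.5306-.003*-.18,-.2412,.1345]))
print('tip xy from px', f(367,443,.1345))
E
```

```text
ring [ 0.5298175  -0.24389136  0.088     ] hole [ 0.52964885 -0.24440319  0.088     ]
tip pred [368.6 442. ] edge back [378.6 417.2]
tip xy from px [ 0.53044985 -0.24435006  0.1345    ]
```

Request:
servo_tool(
  increments=[
    {"offset": [0.5, -0.05, 0], "yaw": 0},
    {"offset": [1.3, -0.05, 0], "yaw": 0},
    {"offset": [2.2, -0.05, 0], "yaw": 0},
    {"offset": [3.1, -0.05, 0], "yaw": 0},
    {"offset": [3.8, -0.05, 0], "yaw": 0},
    {"offset": [4.0, -0.05, 0], "yaw": 0},
    {"offset": [4.0, -0.05, 0], "yaw": 0},
    {"offset": [4.0, -0.05, 0], "yaw": 0},
  ],
)

```text
clock: 24.3
tcp_pos: [0.53, -0.2441, 0.1328]
orientation: [0.543, 0.453, 0.543, -0.453]
wrist_force: [-0.2, -0.3, -1.4]
finger_gap: 0.0139
```

```bash
python3 - <<'E'
from h import *
grab('wrist','w13'); s,A=rep(); crop('w13',220,170,360,290,5.5,'c_w13.png'); grab('scene','s13'); crop('s13',120,110,230,210,6.5,'c_s13.png')
E
```

```text
t 24.35 tcp [ 0.5301 -0.2442  0.133 ] x [ 0.001 -0.    -1.   ] yang 10.34 F [ 0.    0.44 -1.86] M [-0.052  0.003  0.002] gap 0.014 q [-0.569  0.359 -0.069  1.142  0.     0.821]
```

View pics/c_w13.png

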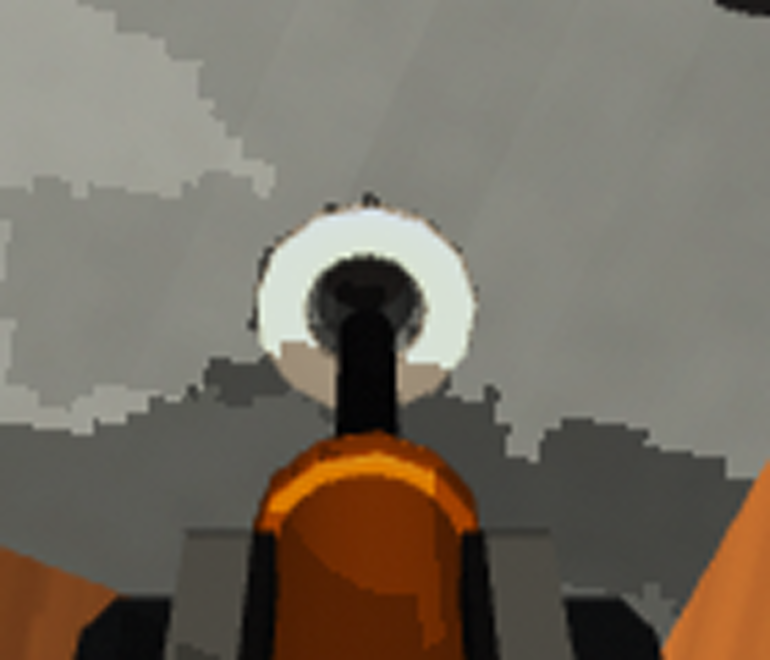

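View pics/c_s13.png

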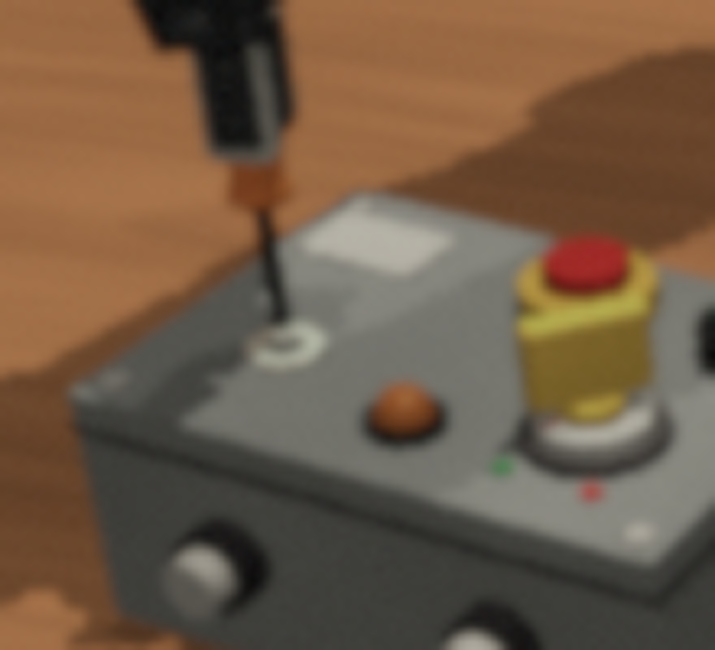

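```bash
python3 - <<'E'
from h import *
L=load('w13'); f=lambda u,v,z:px(L,220+(u+.5)/5.5-.5,170+(v+.5)/5.5-.5,z)
g=lambda p:((np.array(proj(L,p))+.5-[220,170])*5.5-.5).round(1)
print('ring',f(367.5,306,.088)); p=np.array([.53,-.2441,.0945])
print('tip pred c',g(p),'far edge',g(p+[-.0005,.003,0]), 'tip from far edge px(367,309)',f(367,309,.0945)-[-.0005,.003,0])
E
```

```text
ring [ 0.52983099 -0.24370772  0.088     ]
tip pred c [368.4 331.9] far edge [368.9 305.4] tip from far edge px(367,309) [ 0.52987815 -0.24453725  0.0945    ]
```

Request:
servo_tool(
  increments=[
    {"offset": [0.1, 0, -0.05], "yaw": 0},
    {"offset": [0.5, 0, -0.05], "yaw": 0},
    {"offset": [0.9, 0, -0.05], "yaw": 0},
    {"offset": [1.3, 0, -0.05], "yaw": 0},
    {"offset": [1.7, 0, -0.05], "yaw": 0},
    {"offset": [2.1, 0, -0.05], "yaw": 0},
    {"offset": [2.4, 0, -0.05], "yaw": 0},
    {"offset": [2.4, 0, -0.05], "yaw": 0},
  ],
)

```text
clock: 25.2
tcp_pos: [0.5294, -0.2433, 0.1079]
orientation: [0.543, 0.453, 0.543, -0.453]
wrist_force: [-1.0, -0.7, -0.7]
finger_gap: 0.0143
```

```bash
python3 - <<'E'
from h import *
rep()
E
```

```text
t 25.2 tcp [ 0.5294 -0.2433  0.1079] x [-0.001  0.001 -1.   ] yang 10.33 F [-1.02 -0.69 -0.74] M [ 0.025 -0.011 -0.006] gap 0.0143 q [-0.569  0.374 -0.111  1.087  0.     0.822]
```

The pin is through the hole without contact. I'll press slowly.

Request:
servo_tool(
  increments=[
    {"offset": [0.1, 0, 0], "yaw": 0},
    {"offset": [0.2, 0, 0], "yaw": 0},
    {"offset": [0.3, 0, 0], "yaw": 0},
    {"offset": [0.4, 0, 0], "yaw": 0},
    {"offset": [0.5, 0, 0], "yaw": 0},
    {"offset": [0.6, 0, 0], "yaw": 0},
    {"offset": [0.6, 0, 0], "yaw": 0},
    {"offset": [0.6, 0, 0], "yaw": 0},
  ],
)

```text
clock: 26.0
tcp_pos: [0.5299, -0.2437, 0.1029]
orientation: [0.543, 0.453, 0.543, -0.453]
wrist_force: [-0.5, 0.2, 2.9]
finger_gap: 0.0142
```

```bash
python3 - <<'E'
from h import *
rep()
E
```

```text
t 26.0 tcp [ 0.5299 -0.2437  0.1029] x [ 0.001 -0.    -1.   ] yang 10.33 F [-0.51  0.16  2.93] M [ 0.08   0.118 -0.047] gap 0.0142 q [-0.569  0.377 -0.119  1.074  0.     0.822]
```

Request:
servo_tool(
  increments=[
    {"offset": [0.06, 0, 0], "yaw": 0},
    {"offset": [0.12, 0, 0], "yaw": 0},
    {"offset": [0.18, 0, 0], "yaw": 0},
    {"offset": [0.24, 0, 0], "yaw": 0},
    {"offset": [0.3, 0, 0], "yaw": 0},
    {"offset": [0.36, 0, 0], "yaw": 0},
    {"offset": [0.4, 0, 0], "yaw": 0},
    {"offset": [0.4, 0, 0], "yaw": 0},
  ],
)

```text
clock: 26.8
tcp_pos: [0.5301, -0.2438, 0.0995]
orientation: [0.543, 0.453, 0.543, -0.453]
wrist_force: [-1.1, 0.7, 9.2]
finger_gap: 0.0142
```

```bash
python3 - <<'E'
from h import *
rep()
E
```

```text
t 26.8 tcp [ 0.5301 -0.2438  0.0995] x [ 0.001 -0.001 -1.   ] yang 10.33 F [-1.08  0.74  9.23] M [0.105 0.365 0.022] gap 0.0142 q [-0.569  0.379 -0.125  1.066  0.     0.822]
```

Request:
servo_tool(
  increments=[
    {"offset": [0.03, 0, 0], "yaw": 0},
    {"offset": [0.03, 0, 0], "yaw": 0},
    {"offset": [0.03, 0, 0], "yaw": 0},
    {"offset": [0.03, 0, 0], "yaw": 0},
    {"offset": [0.03, 0, 0], "yaw": 0},
    {"offset": [0.03, 0, 0], "yaw": 0},
    {"offset": [0.03, 0, 0], "yaw": 0},
    {"offset": [0.03, 0, 0], "yaw": 0},
  ],
)

```text
clock: 27.6
tcp_pos: [0.5301, -0.2438, 0.0994]
orientation: [0.544, 0.453, 0.542, -0.453]
wrist_force: [-1.9, 0.9, 10.4]
finger_gap: 0.0146
```

```bash
python3 - <<'E'
from h import *
rep(); grab('scene','s14'); crop('s14',120,110,260,210,5.5,'c_s14.png'); grab('top','t14'); crop('t14',305,190,425,290,6,'c_t14.png'); rep()
E
```

```text
t 27.6 tcp [ 0.5301 -0.2438  0.0994] x [ 0.001 -0.001 -1.   ] yang 10.33 F [-1.85  0.88 10.44] M [ 0.232  0.443 -0.044] gap 0.0146 q [-0.569  0.379 -0.125  1.065 -0.     0.822]
t 27.7 tcp [ 0.5301 -0.2438  0.0995] x [ 0.001 -0.001 -1.   ] yang 10.34 F [-1.93 -0.37  9.5 ] M [0.132 0.458 0.032] gap 0.0141 q [-0.569  0.379 -0.125  1.065 -0.     0.822]
```

View pics/c_s14.png

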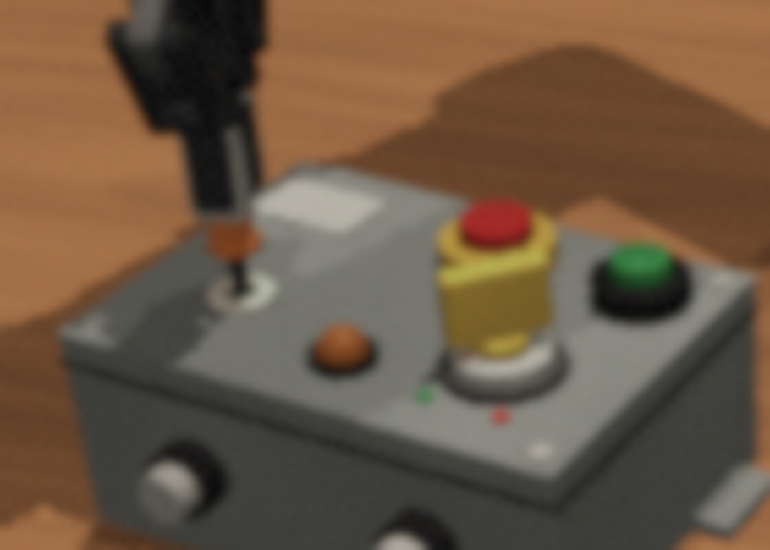

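View pics/c_t14.png

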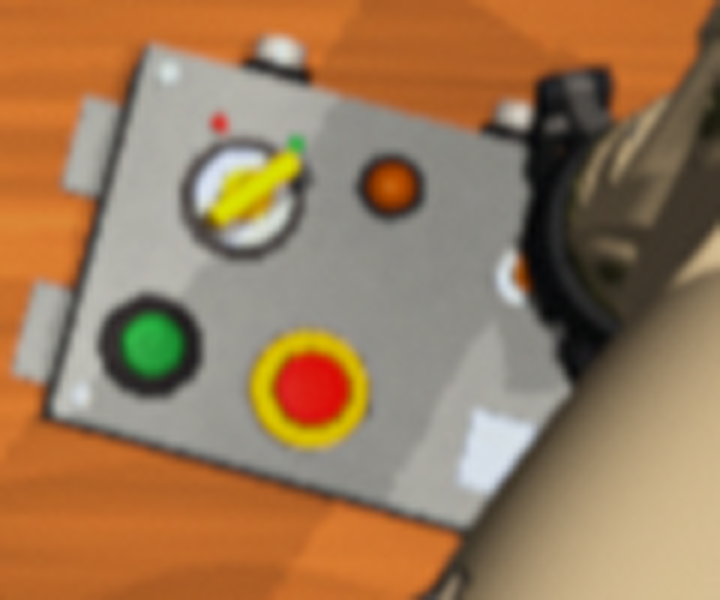

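The scene crop shows the rod's pin in the white ring at (240,290). The key stands on the rotor pointing to the green dot, at (425,395) in the scene crop and (297,145) in the top crop. The push holds steady at about 10 N, well above the 5.4 N bottom-stop force, so I'll hand in.

```bash
python3 - <<'E'
from h import *
print(env.hand_in()); rep()
E
```

```text
the job is handed in; nothing more can be done
None
the job is handed in; nothing more can be done
```

I handed the job in at about 27.7 s of the 61 s allowed. It gave no verdict, so the results below are from my own last checks.

- **Key:** it is home in the switch with its collar on the rotor face. I turned it clockwise until the moment rose to about 0.21 N m, well above the 0.06 N m stiffness, and it points at the green dot. The pointer itself was hidden under the key's bow, so I judged the on position from the torque, the key angle and the green dot.
- **Rod:** it is still gripped (opening reads 14 mm, pads on the handle). Its pin is through the reset hole and within about 1 mm of centre, as estimated. It pushes down with about 10 N against the button's 5.4 N bottom stop. I couldn't see the button itself. The pin tip works out at z 0.061 m, which is the fully-down height, and the force held steady.
- **Other things:** I pressed neither the green nor the red button and touched no other tool or workpiece.

**What disagreed:** the real fingertips sit about 28 mm higher than the reported TCP. The first grasp therefore closed on air above the key without disturbing it. I corrected for this by camera from then on. Object positions from the top and wrist cameras also differed by 1–2 mm.

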